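# Hold a retaining ring spread at the groove of a tube rotator's spindle

### The arm

A 6-joint arm with a two-finger parallel gripper is mounted at the origin on the work surface. World frame = base frame: x ahead of the robot, y to its left, z up, the work surface at z = 0. Lengths are in m, angles in degrees, forces in N, time in s.
With the tool pointing down it reaches from about 0.4 to 0.825 m from the base axis. Payload 7 kg.
Tool frame: the origin (TCP) lies at the very end of the fingers, on their centre line; the grasp point (between the pads) lies r.grip_depth behind it (r.grip_depth is the distance from the TCP to the grasp point, in m); z points along the fingers, y is the direction in which the jaws open and shut (so a half turn about z gives the same grasp; the last joint's range is limited). The gripper opens to 88 mm and grips with 3 to 60 N. Pads are 19 mm wide; open, the fingers measure 130 mm over their backs; the gripper's body (78 mm by 193 mm) begins 47 mm behind the grasp point.
Start: joints at [16.507, 20.546, 0.682, 0, -70.136, -16.507], TCP at [0.675, -0, 0.227] pointing down, gripper open.
Joint ranges: [-176.03, 176.03], [-82.01, 121.73], [-58.28, 71.71], [-173.87, 95.51], [-174.79, -0.11], [-173.66, 173.66]. Speed limits (degrees/s): [136.94, 136.94, 172.46, 180, 180, 180].

### API

Orientations are given as [roll, pitch, yaw] about the fixed x, y, z axes, in that order (R = Rz(yaw) Ry(pitch) Rx(roll)).
In Python, from plant import r gives the robot as it stands. The module is installed in compiled form; this text tells all that it offers.
- The arm moves only by the tool step_arm, never from a script. Its argument "increments" is a list of rows, each a list of 3 entries, a list of its own where there are three numbers: the shift along the tool's x, y, z in m, then the turn, a rotation vector about the tool's x, y, z in rad, then the closure, from 0 (fully open) to 1 (shut). In form: [[[x, y, z], [wx, wy, wz], grip], ...]. A call has 1 to 10 rows; each row is the pose to reach, as a shift and turn from the pose commanded when the call began, along the tool's axes at that moment; what a row does not reach only later rows make up. A row lasts 1/10 s, in which the tool goes at most 50 mm and 8.59 degrees, less where a joint would pass 70% of its speed; a pose out of reach is approached as far as the arm can. A call with a gripper value outside its range is refused whole. The fingers move at their own pace and stop on an object; "force" is the grip in N (left out, the last holds). Time passes only in rows, so rows that repeat a pose let the fingers close. It gives the time, the measured TCP pose, the force and the opening at its end, in the units of the state.
- r.get_state(): the state, without advancing time (a new reading comes with each control period).
- r.capture(name): name is "scene" or "side" or "wrist"; returns a dict with "color" (384x512x3 uint8, red, green, blue), "intrinsics" (3x3 intrinsics, pixels), "k1" (the pictures are not rectified: a ray, as slopes to the right and down, at radius r is drawn at 1 + k1 r^2 times it, then the intrinsics apply), "rvec" (rotation vector, rad) and "tvec" (3), from world to camera coordinates, as OpenCV has them; the wrist camera has in their place "T_tool_cam" (4x4, takes a point from camera to tool coordinates, whose origin is the TCP and whose axes are the flange's). Camera axes: x right, y down, z forward; pixel columns grow to the right and rows downward; lengths in m; the calibration is good to about 2 mm. A picture is of the moment at which its call begins: read the wrist's pose just before it. There is no depth.
- r.close_job(): hands the job in, once; it reports no verdict.
The state is a dict: "time_s": time; "joints": joint angles; "qd": joint speeds; "joint_torque": joint torques, N m; "tcp_pos": TCP position; "eef_rot": TCP orientation; "contact_force": force on the tool from outside, world axes, zero at the start; "moment": the same for the moment, N m; "gripper_width": finger opening in m.
Only numpy, scipy, OpenCV 4.12 (cv2) and the standard library are available. Lean on these libraries where they do the work, as an engineer would, in place of code of your own. Each camera call takes 0.05 s, during which the arm holds its last target.

### The job

Refit the retaining ring of the tube rotator: lift the green-handled ring pliers out of their blue stand, put their two pins into the two eyes of the dark ring lying on the yellow nest, squeeze the handles so that the ring spreads, and lift it off. Lower the spread ring, level, over the rotator's spindle stub down to the groove just above the hub, without leaning on the rotator, and finish there still holding: the pliers squeezed and the ring held spread around the groove, not let go. Leave the bottle, the jar and the tip box alone.

Things in the scene. Friction and masses are not known exactly. Their poses are not given: they have to be found in the camera images.
- stand: Fixed stand for the pliers: grey foot 100 x 110 mm, two blue rails along its y axis with a 13 mm slot between them, 93 mm high. The hinge block of the pliers sits in a pocket (8 mm deep) on top; the jaws hang in the slot. Origin: centre of the underside. To take the pliers out lift them at least 70 mm straight up.
- pliers: Ring pliers standing upright, tips down, 149 mm tall, 0.16 kg. Origin: centre of the steel hinge block (20 x 50 x 20 mm), 95 mm above the table in the stand, axes then those of the stand. z: up to the handles; y: across the two handles and two pins; x: thickness. Symmetric under half a turn about z. Squeezing the handles SPREADS the pins.
- pliers_left (a joint): Angle of the left lever of the pliers, rad: 0 relaxed, 0.165 squeezed to the stop; the right lever mirrors it. A spring relaxes them: a grip under 5 N per finger hardly moves them, about 10 N closes them to the stop, with the ring on the pins about 16 N (use 22 N or more to be sure).
- pin_left (a point): Lower end of the left pin: brass, 4 x 4 mm, standing 9 mm out of the flat shoulder (13 x 9 mm) at the end of the jaw. Relaxed: y = +11 mm, 69 mm below the pliers' origin; pins vertical, 22 mm apart between centres. Squeezed: 44 mm apart, leaning outwards by 0.165 rad.
- pin_right (a point): End of the other pin.
- nest: Fixed holder of the ring: grey foot 100 x 80 mm with a yellow land 30 mm high and a small locating peg (19 mm across, 10 mm high) inside the ring. A trench 10 mm wide and 20 mm deep runs along y under the ring's eyes, 24 mm from the peg along the nest's +x, so that the pins can pass through. Origin: centre of the underside, below the peg.
- ring: Dark steel retaining ring lying flat, 5 mm thick, 28 g: two springy halves joined at a bow 28 mm behind the centre (-x), two lugs in front (+x). Bore 26 mm relaxed. Origin: centre of the bore, at the underside; z up. On the nest its axes are about the nest's and its underside is 30 mm above the table.
- ring_left (a joint): Opening angle of the left half of the ring, rad: 0 relaxed, about 0.165 spread by fully squeezed pliers; the right half mirrors it. Spread, the bore passes the 29 mm stub with about 2 mm to spare all round when the spindle axis is at x = +0.7 mm in the ring's frame.
- eye_left (a point): Centre of the eye in the left lug (+y), at the ring's top face. Lug 14 x 14 mm, eye square 8 x 8 mm, right through; relaxed at x = +24, y = +11 mm from the ring's centre. Spread, it moves out 8.5 mm and back (-x) 2 mm. The ring's spring (up to 6 N here) and the outward lean of the squeezed pins keep the ring on the pins.
- eye_right (a point): Centre of the same eye in the right lug (-y), at the ring's top face.
- rotator: Fixed tube rotator: white housing 150 x 170 x 45 mm, red round carousel 160 mm across (top face at 67 mm), a few tube caps up to 77 mm high near its edge, an aluminium hub 42 mm across with its top at 85 mm, and the upright spindle stub on its axis. Origin: centre of the underside.
- groove (a point): On the spindle axis, at the hub's top face, which is the lower edge of the groove. The groove (23 mm across) reaches from here up to 9 mm above; over it the steel stub is 29 mm across for 8 mm, then tapers to 16 mm at its top, 27 mm above this point. The relaxed ring cannot pass the stub; the spread ring fits in the groove's height, between the hub and the underside of the wider stub.
- bottle: Bystander: clear bottle with red cap, 60 mm across, 130 mm high. Origin: centre of the underside.
- jar: Bystander: small amber jar, 48 mm across, 60 mm high. Origin: centre of the underside.
- tipbox: Bystander: tip box 87 x 122 x 62 mm, clear with blue lid. Origin: centre of the underside.
- pliers_grip (a point): Point between the two green handles, 60 mm above the pliers' origin, where to grip across y. Handles: flat, 18 mm wide along x, from 40 to 80 mm above the origin. Outer faces here 54 mm apart relaxed (62 mm at the top), 34 mm and parallel when squeezed to the stop.

How it is judged (in metres and radians):
On the way, in this order (a step that is already met when the one before it is completed fails the run):
1. the pliers are lifted out of the stand (z of pliers in the frame of stand above 0.15 m and contact force between the fingers and pliers above 1 N), for 0.1 s.
2. the ring, spread by the pliers, is lifted off the nest (z of ring in the frame of nest above 0.05 m and value of joint ring_left above 0.1 rad and contact force between ring and pliers above 1 N and contact force between ring and the fingers below 0.1 N), for 0.1 s.
At the end, for the whole second after the job is handed in: Ring around the spindle within 5 mm of its axis, underside 0 to 5 mm above the hub's top (1.5 mm of give), within 0.2 rad of level, spread over 0.12 rad by the pliers on whose pins it sits, held squeezed (over 0.13 rad) by the fingers; the rotator bears under 6 N; all at rest (horizontal distance between ring and groove below 0.005 m and z of ring in the frame of groove between -0.0015 and 0.005 m and angle between ring's own z axis and vertical below 0.2 rad and value of joint ring_left above 0.12 rad and value of joint pliers_left above 0.13 rad and contact force between ring and pliers above 1 N and contact force between the fingers and pliers above 3 N and contact force between rotator and anything else below 6 N and linear speed of ring below 0.02 m/s); the arm keeps its last pose, push and grip.
It fails at once if the bottle, jar or tip box is moved by more than 20 mm (distance of any of bottle, jar, tipbox from where it was at the start of the episode above 0.02 m).
It fails at once if the rotator is pressed with more than 30 N (contact force between rotator and anything else above 30 N).
It also fails if it takes over 48 s, if anything falls off the work surface, if the arm or the gripper's body presses on something with over 40 N, if the wrist force passes 120 N, or if a joint passes its speed limit or range.

## Working session

There is one attempt and no reset: what is moved stays moved. The work goes in short steps, Python scripts to look and compute and a tool call to move; the robot and the scene stay as the last step left them, time stands still between calls to the robot, and variables do not carry over. Pictures are saved under pics/ and viewed, and the job is handed in when it is done.

Besides the shell and the picture viewer there is one more tool, called after "Call:" as name(argument=value, ...), one argument or row to a line, values as JSON. step_arm: Moves the arm, as the interface text tells. Its arguments: {"type":"object","properties":{"increments":{"type":"array","items":{"type":"array"}},"force":{"type":"number"}},"required":["increments"]}

```bash
mkdir -p pics; python3 - <<'E'
from plant import r
import cv2
print(r.get_state(), r.grip_depth)
for n in ["scene","side","wrist"]:
    c=r.capture(n); cv2.imwrite(f"pics/{n}0.png",cv2.resize(c["color"][:,:,::-1],(768,576)))
    print({k:v for k,v in c.items() if k!="color"})
E
```

```text
{'time_s': 0.0, 'joints': array([ 1.65054385e+01,  2.05907578e+01,  6.32366509e-01, -2.11490374e-02,
       -7.01357391e+01, -1.65067213e+01]), 'qd': array([-0.0117501 , -0.0825047 , -0.01627741,  0.04307723, -0.04088818,
       -0.00450383]), 'joint_torque': array([-8.00930356e-04, -5.82726967e+01,  2.93058443e+01,  6.99745238e+00,
        6.93249181e-03, -2.06530804e-04]), 'tcp_pos': array([ 6.74494466e-01, -4.23274412e-05,  2.25616411e-01]), 'eef_rot': array([ 1.7990410e+02, -7.6858305e-03, -9.0008479e+01]), 'contact_force': array([-0.68100853, -0.57104616,  0.34976467]), 'moment': array([ 0.01350223, -0.01048317, -0.00211173]), 'gripper_width': 0.08755033120312657} 0.0188
{'intrinsics': array([[420.98973707,   0.        , 256.63627207],
       [  0.        , 420.98973707, 190.81754852],
       [  0.        ,   0.        ,   1.        ]]), 'k1': -0.12368347926115077, 'rvec': array([ 1.47614115,  2.30314104, -0.72057034]), 'tvec': array([ 0.17602029, -0.37379233,  1.60973467])}
{'intrinsics': array([[374.71248536,   0.        , 246.61318798],
       [  0.        , 374.71248536, 192.83628488],
       [  0.        ,   0.        ,   1.        ]]), 'k1': 0.04062989869872425, 'rvec': array([ 2.22554396, -0.07175872,  0.00537284]), 'tvec': array([-0.53251349,  0.1654545 ,  1.01003521])}
{'intrinsics': array([[324.10841086,   0.        , 258.55705979],
       [  0.        , 324.10841086, 192.77115728],
       [  0.        ,   0.        ,   1.        ]]), 'k1': -0.039684229633164224, 'T_tool_cam': array([[ 8.54556852e-04, -9.60690546e-01, -2.77620146e-01,
         7.43402404e-02],
       [ 9.99999610e-01,  7.59591333e-04,  4.49622656e-04,
         9.34004043e-04],
       [-2.21070379e-04, -2.77620422e-01,  9.60690820e-01,
        -1.57882735e-01],
       [ 0.00000000e+00,  0.00000000e+00,  0.00000000e+00,
         1.00000000e+00]])}
```

View pics/scene0.png

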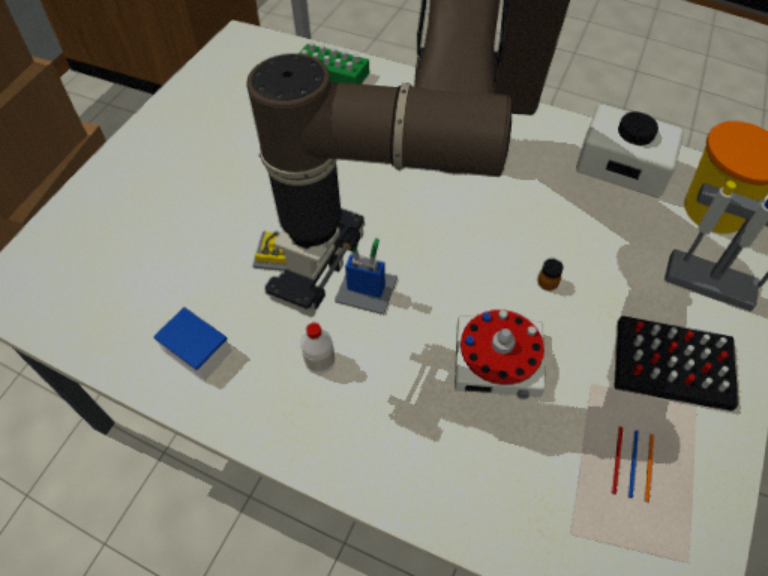

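View pics/side0.png

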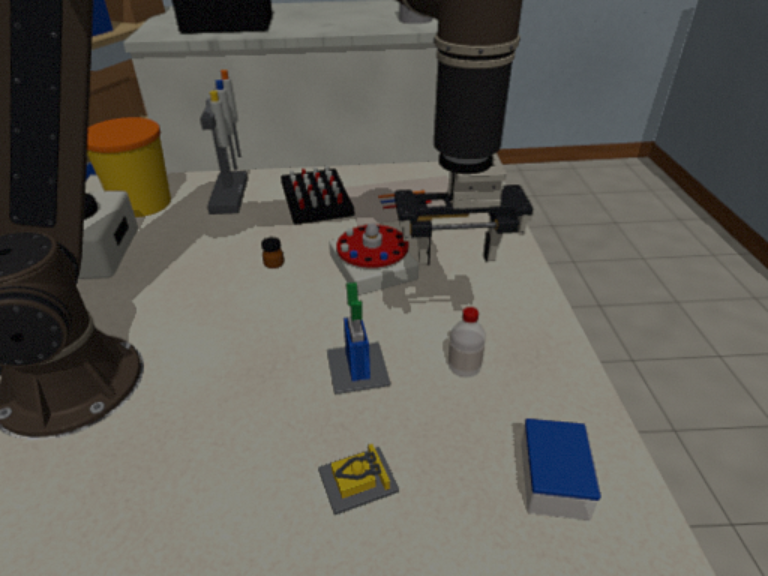

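View pics/wrist0.png

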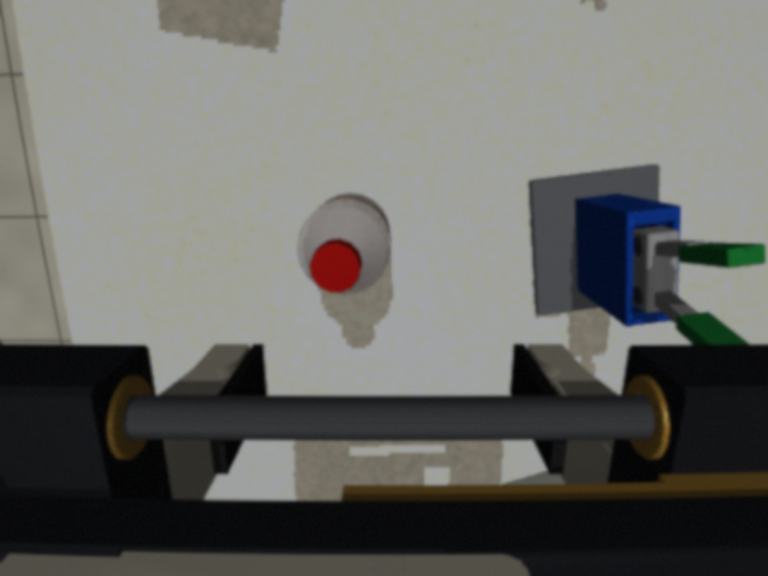

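```bash
cat > h.py <<'E'
import numpy as np, cv2
from scipy.spatial.transform import Rotation as R
def cam(c,st=None):
    if "rvec" in c:
        Rm=cv2.Rodrigues(c["rvec"])[0]; t=c["tvec"]
        return Rm.T, -Rm.T@t
    T=c["T_tool_cam"]; Rt=R.from_euler('xyz',st["eef_rot"],degrees=True).as_matrix()
    return Rt@T[:3,:3], st["tcp_pos"]+Rt@T[:3,3]
def undist(c,px):
    px=np.atleast_2d(np.array(px,float)); K=c["intrinsics"]
    d=np.c_[(px[:,0]-K[0,2])/K[0,0],(px[:,1]-K[1,2])/K[1,1]]
    u=d.copy()
    for _ in range(20): u=d/(1+c["k1"]*(u**2).sum(1,keepdims=True))
    return u
def ray(c,px,st=None):
    A,o=cam(c,st); u=undist(c,px); return o,(A@np.c_[u,np.ones(len(u))].T).T
def onz(c,px,z,st=None):
    o,d=ray(c,px,st); z=np.broadcast_to(z,len(d)); return o+d*((z-o[2])/d[:,2])[:,None]
def proj(c,P,st=None):
    A,o=cam(c,st); q=(np.atleast_2d(P)-o)@A; s=q[:,:2]/q[:,2:]
    s=s*(1+c["k1"]*(s**2).sum(1,keepdims=True)); K=c["intrinsics"]
    return s*[K[0,0],K[1,1]]+[K[0,2],K[1,2]]
def crop(c,x0,y0,x1,y1,f,name):
    im=c["color"][y0:y1,x0:x1,::-1]; cv2.imwrite(name,cv2.resize(im,None,fx=f,fy=f,interpolation=cv2.INTER_CUBIC))
E
python3 - <<'E'
from plant import r
from h import *
import pickle
s=r.capture("side"); sc=r.capture("scene"); st=r.get_state(); w=r.capture("wrist")
pickle.dump((s,sc,st,w),open("c0.pkl","wb"))
for c in(s,sc): print(cam(c))
crop(s,205,180,275,350,4,"pics/side_a.png")   # stand+nest
crop(s,200,130,300,200,7,"pics/side_b.png")
crop(sc,160,130,280,220,6,"pics/scene_a.png")
crop(sc,290,190,380,270,7,"pics/scene_b.png")
E
```

```text
(array([[ 0.9983187 , -0.04994134,  0.02942164],
       [-0.05376576, -0.60820928,  0.79195373],
       [-0.02165671, -0.7922041 , -0.60987183]]), array([ 0.5101643 , -0.72790119,  0.73553326]))
(array([[-0.42014575,  0.75069913, -0.5098317 ],
       [ 0.90741267,  0.3420213 , -0.24417958],
       [-0.0089321 , -0.56521876, -0.8248927 ]]), array([1.17525351, 0.36118624, 1.11815618]))
```

View pics/side_a.png

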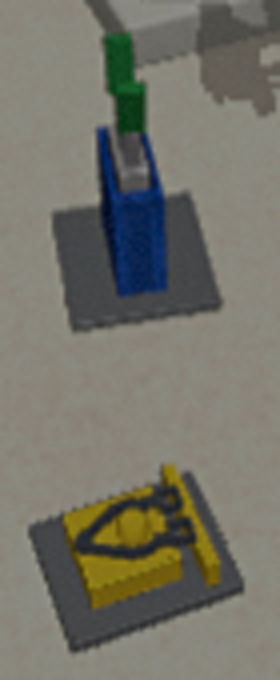

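View pics/side_b.png

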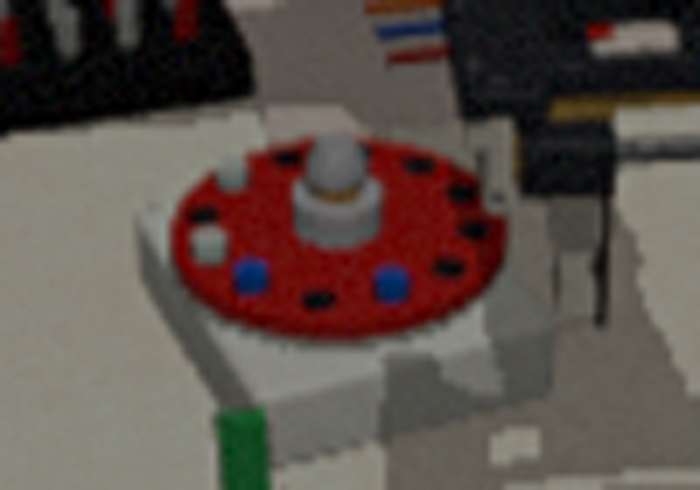

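View pics/scene_a.png

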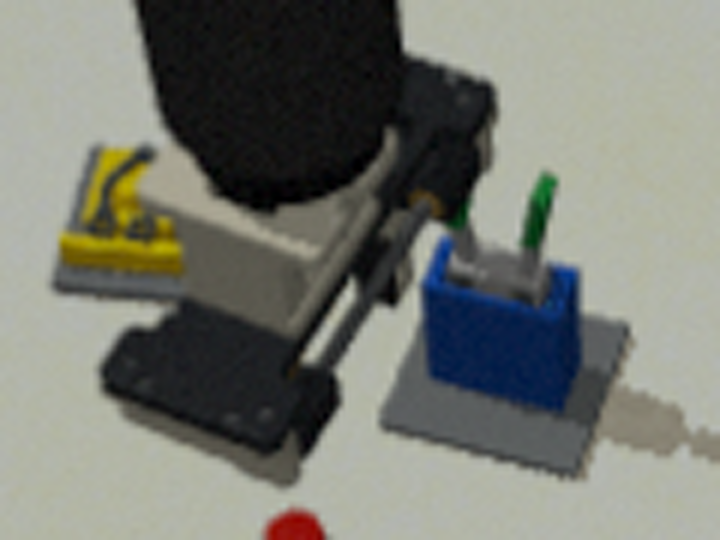

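View pics/scene_b.png

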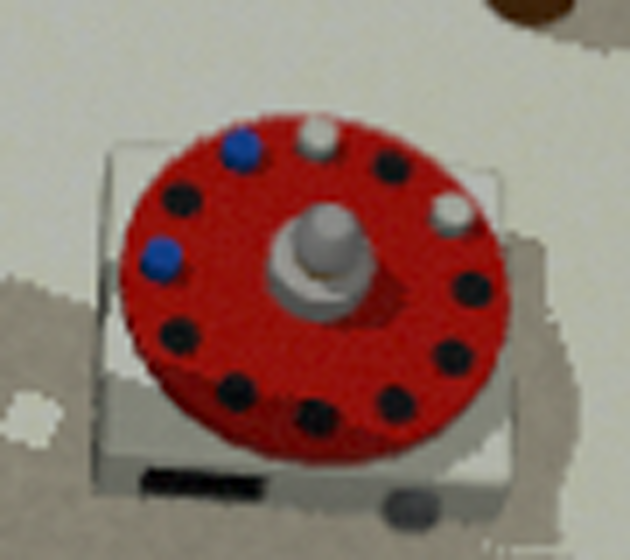

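```bash
python3 - <<'E'
from h import *; import pickle
s,sc,st,w=pickle.load(open("c0.pkl","rb"))
def P(l,x0,y0,f): return (np.array(l,float)+.5)/f-.5+[x0,y0]
np.set_printoptions(precision=4,suppress=True)
for n,l,z in [("standfoot",[(52,213),(188,190),(222,303),(73,330)],.008),("nestfoot",[(30,527),(190,470),(243,587),(75,650)],.008),
 ("standtop",[(98,128),(148,128),(163,200),(115,207)],.093),
 ("hinge",[(133,162)],.105),("handletops",[(118,35),(130,87)],.175),("land",[(65,515),(93,605),(182,580),(160,487)],.03),("peg",[(134,518)],.04),("eyes",[(167,498),(179,530)],.035)]:
    q=onz(s,P(l,205,180,4),z); print(n,q[:,:2].tolist(),q[:,:2].mean(0))
q=onz(s,P([(338,205)],200,130,7),.085); print("hub side",q)
q=onz(s,P([(336,140)],200,130,7),.112); print("stubtop side",q)
q=onz(sc,P([(320,265)],290,190,7),.085); print("hub sc",q)
q=onz(sc,P([(333,212)],290,190,7),.112); print("stubtop sc",q)
q=onz(sc,P([(122,265),(510,300),(320,113),(318,450)],290,190,7),.067); print("carousel sc",q, q.mean(0))
q=onz(s,P([(170,235),(508,225),(335,138),(330,338)],200,130,7),.067); print("carousel s",q, q.mean(0))
q=onz(sc,P([(545,180),(460,205)],160,130,6),.17); print("handletop sc",q)
q=onz(sc,P([(500,275)],160,130,6),.105); print("hinge sc",q)
q=onz(sc,P([(425,240),(445,240),(580,270),(563,410)],160,130,6),[.093,.093,.093,.008]); print(q)
q=onz(sc,P([(103,222),(145,228)],160,130,6),.035); print("eyes sc",q)
E
```

```text
standfoot [[0.4544141747706635, 0.039938498048418425], [0.5508784987027073, 0.056087318683550214], [0.5660506597824996, -0.053347218123469875], [0.4687686579489779, -0.06948126587517756]] [ 0.51   -0.0067]
nestfoot [[0.4441550680040859, -0.21427576334441456], [0.5366403664568281, -0.18231076421287784], [0.5602888186759816, -0.2599237864442685], [0.46924974774653966, -0.29039346567987145]] [ 0.5026 -0.2367]
standtop [[0.4906819001056725, 0.028952473470818196], [0.5236517903813397, 0.026329861972718027], [0.529997705390956, -0.043412815121019466], [0.4999617644208121, -0.04741996861349351]] [ 0.5111 -0.0089]
hinge [[0.5125373909141626, -0.0199714111778998]] [ 0.5125 -0.02  ]
handletops [[0.507123427209938, 0.020749025230686557], [0.5128501960577251, -0.03148958642772859]] [ 0.51   -0.0054]
land [[0.46525395750682264, -0.2235300015989805], [0.4799333941959708, -0.27915625408227845], [0.5270639437388264, -0.2678370340539168], [0.5183479767777092, -0.20899948156300108]] [ 0.4976 -0.2449]
peg [[0.5032084304499145, -0.23520499595590788]] [ 0.5032 -0.2352]
eyes [[0.5217881345494839, -0.22012298013263065], [0.5271780080842111, -0.2408752618273322]] [ 0.5245 -0.2305]
hub side [[0.5552 0.2959 0.085 ]]
stubtop side [[0.5555 0.3087 0.112 ]]
hub sc [[0.5583 0.3095 0.085 ]]
stubtop sc [[0.5494 0.3077 0.112 ]]
carousel sc [[0.581  0.2345 0.067 ]
 [0.531  0.3851 0.067 ]
 [0.4775 0.2845 0.067 ]
 [0.6272 0.3353 0.067 ]] [0.5542 0.3098 0.067 ]
carousel s [[0.4768 0.3051 0.067 ]
 [0.6346 0.2999 0.067 ]
 [0.5584 0.3855 0.067 ]
 [0.5468 0.2159 0.067 ]] [0.5542 0.3016 0.067 ]
handletop sc [[ 0.4977  0.0184  0.17  ]
 [ 0.5283 -0.012   0.17  ]]
hinge sc [[0.5154 0.0004 0.105 ]]
[[ 0.5034 -0.0485  0.093 ]
 [ 0.4992 -0.0392  0.093 ]
 [ 0.488   0.0316  0.093 ]
 [ 0.518   0.0347  0.008 ]]
eyes sc [[ 0.5269 -0.2376  0.035 ]
 [ 0.521  -0.2144  0.035 ]]
```

Call:
step_arm(
  increments=[
    [[0, 0.02, 0], [0, 0, -0.14], 0],
    [[0.001, 0.04, 0], [0, 0, -0.28], 0],
    [[0.002, 0.06, 0], [0, 0, -0.42], 0],
    [[0.002, 0.08, 0], [0, 0, -0.56], 0],
    [[0.003, 0.1, 0], [0, 0, -0.7], 0],
    [[0.004, 0.12, 0], [0, 0, -0.84], 0],
    [[0.005, 0.14, 0], [0, 0, -0.98], 0],
    [[0.005, 0.15, 0], [0, 0, -1.12], 0],
    [[0.006, 0.16, 0], [0, 0, -1.26], 0],
    [[0.006, 0.164, 0], [0, 0, -1.4], 0],
  ],
)

```text
time_s: 1.3
tcp_pos: [0.5101, -0.0061, 0.2269]
eef_rot: [-180.0, -0.0, -9.4]
contact_force: [-0.8, -0.5, 0.3]
gripper_width: 0.0879
```

Call:
step_arm(
  increments=[
    [[0, 0, 0], [0, 0, -0.14], 0],
    [[0, 0, 0], [0, 0, -0.28], 0],
    [[0, 0, 0], [0, 0, -0.319], 0],
    [[0, 0, 0], [0, 0, -0.319], 0],
    [[0, 0, 0], [0, 0, -0.319], 0],
  ],
)

```text
time_s: 1.8
tcp_pos: [0.5109, -0.006, 0.2266]
eef_rot: [-180.0, -0.0, 8.4]
contact_force: [-0.0, 0.2, -0.1]
gripper_width: 0.0877
```

```bash
python3 - <<'E'
from plant import r
from h import *; import pickle
st=r.get_state(); w=r.capture("wrist");s=r.capture("side"); sc=r.capture("scene"); 
pickle.dump((s,sc,st,w),open("c1.pkl","wb"))
print(st)
crop(w,0,0,512,384,1.5,"pics/w1.png")
crop(sc,160,130,280,220,6,"pics/sc1.png")
crop(s,205,180,275,350,4,"pics/s1.png")
E
```

```text
{'time_s': 1.8, 'joints': array([ 2.13702207e+01,  4.98653448e+00, -1.96792737e+01, -2.54271688e-03,
       -6.53307985e+01,  7.70349183e+01]), 'qd': array([-0.05964801,  0.10763609,  0.1270477 ,  0.17547318,  0.02002217,
       -0.02625874]), 'joint_torque': array([ 8.49742675e-03, -3.56179690e+01,  2.84106481e+01,  6.67002127e+00,
        8.42791912e-02,  1.02460419e-01]), 'tcp_pos': array([ 0.51093284, -0.00601828,  0.22660251]), 'eef_rot': array([-1.79996987e+02, -2.78833367e-03,  8.40407770e+00]), 'contact_force': array([-0.04473255,  0.15709233, -0.1491323 ]), 'moment': array([-0.15169058,  0.09823047,  0.05828542]), 'gripper_width': 0.08770825482974064}
```

View pics/w1.png

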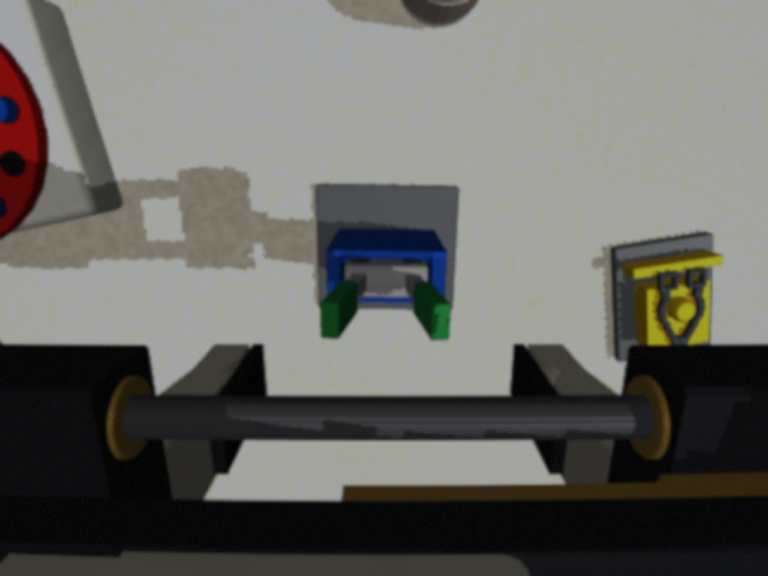

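View pics/sc1.png

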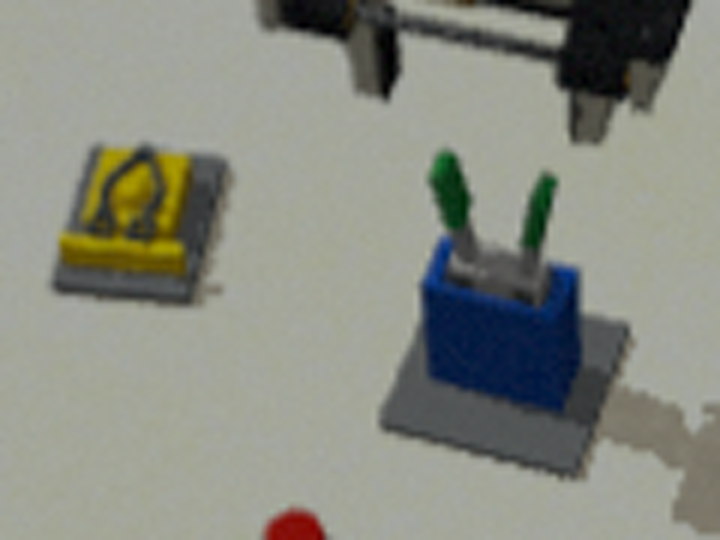

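```bash
python3 - <<'E'
from h import *; import pickle
s,sc,st,w=pickle.load(open("c1.pkl","rb"))
def P(l,x0,y0,f): return (np.array(l,float)+.5)/f-.5+[x0,y0]
np.set_printoptions(precision=4,suppress=True)
def d(n,l,z):
    q=onz(w,P(l,0,0,1.5),z,st); print(n,q[:,:2].tolist(),q[:,:2].mean(0), np.degrees(np.arctan2(*(q[0]-q[1])[:2])))
d("foot front",[(315,184),(459,186)],.006)
d("blue front",[(328,250),(447,250)],.093)
d("blue back",[(330,303),(445,303)],.093)
d("handle top outer +x edge",[(320,305),(449,305)],.175)
d("handle top outer -x edge",[(320,336),(450,338)],.175)
d("hinge top +x edge",[(344,262),(428,262)],.105)
d("eyes",[(668,280),(695,280)],.035)
d("peg",[(684,309)],.04)
d("trench wall",[(624,264),(721,256)],.035)
d("nest foot",[(613,247),(712,233)],.006)
for P0 in [(.51,-.006)]:
    pass
E
```

```text
foot front [[0.5505860513824585, 0.05701502495839757], [0.5652834911774531, -0.052173666392504155]] [0.5579 0.0024] -7.666269332982954
blue front [[0.520119271498281, 0.03311539233254006], [0.5307899140592107, -0.038738516097783525]] [ 0.5255 -0.0028] -8.446957729441252
blue back [[0.4865463955726415, 0.028024736208710974], [0.4971810015641702, -0.04360916161985521]] [ 0.4919 -0.0078] -8.444325131777623
handle top outer +x edge [[0.512430203467405, 0.02612878727543381], [0.5210161157878213, -0.0316993819153202]] [ 0.5167 -0.0028] -8.445171913658273
handle top outer -x edge [[0.49745259537989556, 0.024507096316007976], [0.5052971453454592, -0.03508017051425724]] [ 0.5014 -0.0053] -7.499751859791128
hinge top +x edge [[0.5169880393919674, 0.02183566397091264], [0.5242567555311605, -0.027118568475150255]] [ 0.5206 -0.0026] -8.445563989885493
eyes [[0.5224410549117819, -0.21721101497870673], [0.5255528316159866, -0.23802463967834375]] [ 0.524  -0.2276] -8.503122520148178Traceback (most recent call last):
  File "<stdin>", line 14, in <module>
  File "<stdin>", line 6, in d
IndexError: index 1 is out of bounds for axis 0 with size 1
```

```bash
python3 - <<'E'
from h import *; import pickle
s,sc,st,w=pickle.load(open("c1.pkl","rb"))
crop(w,200,140,320,240,6,"pics/w1a.png")
crop(w,390,140,490,240,6,"pics/w1b.png")
E
```

```text
(no output)
```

View pics/w1a.png

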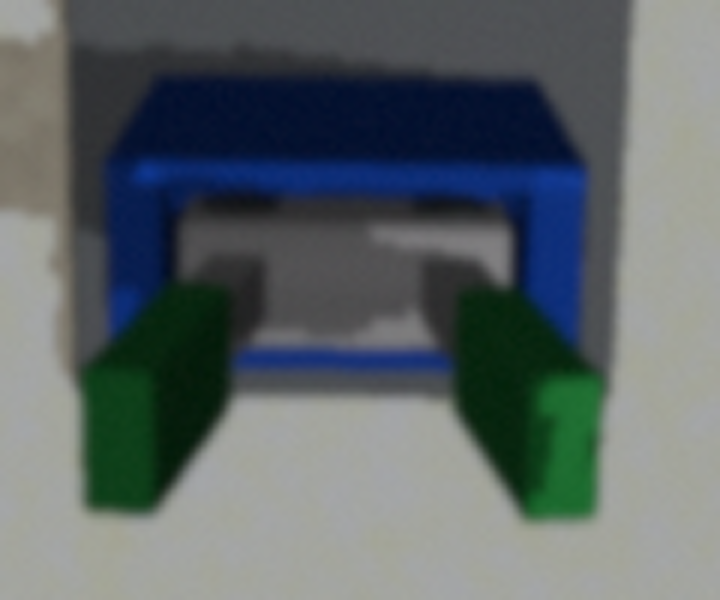

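View pics/w1b.png

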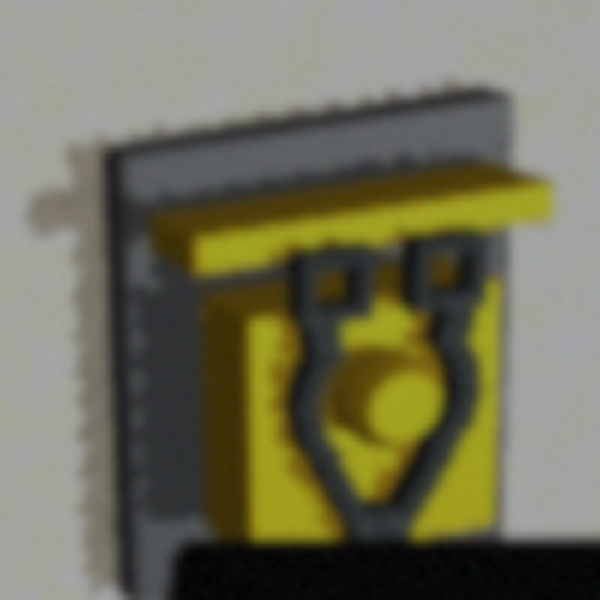

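```bash
python3 - <<'E'
from h import *; import pickle
s,sc,st,w=pickle.load(open("c1.pkl","rb"))
def P(l,x0,y0,f): return (np.array(l,float)+.5)/f-.5+[x0,y0]
np.set_printoptions(precision=4,suppress=True)
def d(n,l,z,x0=200,y0=140):
    q=onz(w,P(l,x0,y0,6),z,st); print(n,q[:,:2].tolist(),q[:,:2].mean(0), np.linalg.norm(q[0]-q[-1]),np.degrees(np.arctan2(*(q[0]-q[-1])[:2])))
d("htop",[(85,372),(87,510),(597,518),(600,378)],.175)
d("hinge",[(178,207),(178,340),(515,340),(515,207)],.105)
d("bluetop",[(108,160),(585,160)],.093)
d("eyes top",[(343,290),(443,270)],.035,390,140)
d("eyes inner bottom edges",[(322,305),(460,284)],.035,390,140)
d("peg top",[(405,405)],.04,390,140)
d("pegtop l r",[(368,410),(445,398)],.04,390,140)
d("foot",[(110,150),(508,92)],.008,390,140)
d("wall top front",[(192,238),(553,185)],.03,390,140)
d("wall bot front",[(192,272),(553,217)],.03,390,140)
d("land edge x+",[(247,315),(500,280)],.03,390,140)
E
```

```text
htop [[0.5136124563284176, 0.025858646068986642], [0.4969921560428944, 0.023817626925939025], [0.5046713881271832, -0.03466657573628482], [0.5214675290022792, -0.03190405603666454]] [ 0.5092 -0.0042] 0.05829435582676806 -7.744072821445855
hinge [[0.5173732920778489, 0.021808967101238984], [0.4970680867466543, 0.019308690378738745], [0.5044992708240716, -0.030743842692149387], [0.5246611516744275, -0.02727330681610552]] [ 0.5109 -0.0042] 0.04962038402105207 -8.445714619672573
bluetop [[0.5202280899150685, 0.03397297675571362], [0.5309176743553885, -0.038016777016336524]] [ 0.5256 -0.002 ] 0.0727790619867221 -8.445998513342724
eyes top [[0.5211086913512087, -0.21954733969667828], [0.5277620902544619, -0.23758891302428523]] [ 0.5244 -0.2286] 0.01922930277210352 -20.2430424379186
eyes inner bottom edges [[0.5176647050999131, -0.21641211410489147], [0.5256170851095566, -0.2417685601628692]] [ 0.5216 -0.2291] 0.026574230083088245 -17.41265609336223
peg top [[0.5019625168942707, -0.23532704989544442]] [ 0.502  -0.2353] 0.0 0.0
pegtop l r [[0.4999498940043311, -0.22847344059433133], [0.5044473169282268, -0.24264520293100783]] [ 0.5022 -0.2356] 0.0148682769910849 -17.60688758392292
foot [[0.5370291860770139, -0.18122593734871525], [0.5605895973665325, -0.2579031964038762]] [ 0.5488 -0.2196] 0.08021530425263958 -17.080479113227828
wall top front [[0.5257298628386714, -0.1905649339708695], [0.5462256540088447, -0.25710703717098127]] [ 0.536  -0.2238] 0.06962707055438767 -17.119479876338758
wall bot front [[0.5192777339936924, -0.19246799359588895], [0.5402397079895481, -0.2592062467665832]] [ 0.5298 -0.2258] 0.06995283260939913 -17.437104254532724
land edge x+ [[0.5126104772997633, -0.20558088171470412], [0.5267223053955105, -0.25292970877543924]] [ 0.5197 -0.2293] 0.04940703508844992 -16.596143324983053
```

Call:
step_arm(
  increments=[
    [[0, -0.0018, 0.02], [0, 0, 0], 0],
    [[0, -0.0018, 0.04], [0, 0, 0], 0],
    [[0, -0.0018, 0.06], [0, 0, 0], 0],
    [[0, -0.0018, 0.075], [0, 0, 0], 0],
    [[0, -0.0018, 0.085], [0, 0, 0], 0],
    [[0, -0.0018, 0.09], [0, 0, 0], 0],
    [[0, -0.0018, 0.09], [0, 0, 0], 0],
  ],
)

```text
time_s: 2.65
tcp_pos: [0.5106, -0.0043, 0.1362]
eef_rot: [180.0, 0.0, 8.5]
contact_force: [0.1, 0.7, -0.2]
gripper_width: 0.0874
```

Call:
step_arm(
  increments=[
    [[0, 0, 0], [0, 0, 0], 1],
    [[0, 0, 0], [0, 0, 0], 1],
    [[0, 0, 0], [0, 0, 0], 1],
    [[0, 0, 0], [0, 0, 0], 1],
    [[0, 0, 0], [0, 0, 0], 1],
    [[0, 0, 0], [0, 0, 0], 1],
  ],
  force=5,
)

```text
time_s: 3.25
tcp_pos: [0.5109, -0.0043, 0.1369]
eef_rot: [180.0, -0.0, 8.5]
contact_force: [0.8, -1.5, 1.9]
gripper_width: 0.0597
```

Call:
step_arm(
  increments=[
    [[0, 0, 0], [0, 0, 0], 1],
    [[0, 0, 0], [0, 0, 0], 1],
    [[0, 0, 0], [0, 0, 0], 1],
  ],
)

```text
time_s: 3.55
tcp_pos: [0.5109, -0.0043, 0.1368]
eef_rot: [180.0, -0.0, 8.5]
contact_force: [-0.0, -0.7, 4.7]
gripper_width: 0.0595
```

```bash
python3 - <<'E'
from plant import r
from h import *; import pickle
st=r.get_state(); w=r.capture("wrist")
pickle.dump((st,w),open("c2.pkl","wb"))
print(st['gripper_width'],st['contact_force'])
crop(w,100,60,400,330,2.5,"pics/w2.png")
E
```

```text
0.05947293231612983 [-0.01254827 -0.73734411  4.71393101]
```

View pics/w2.png

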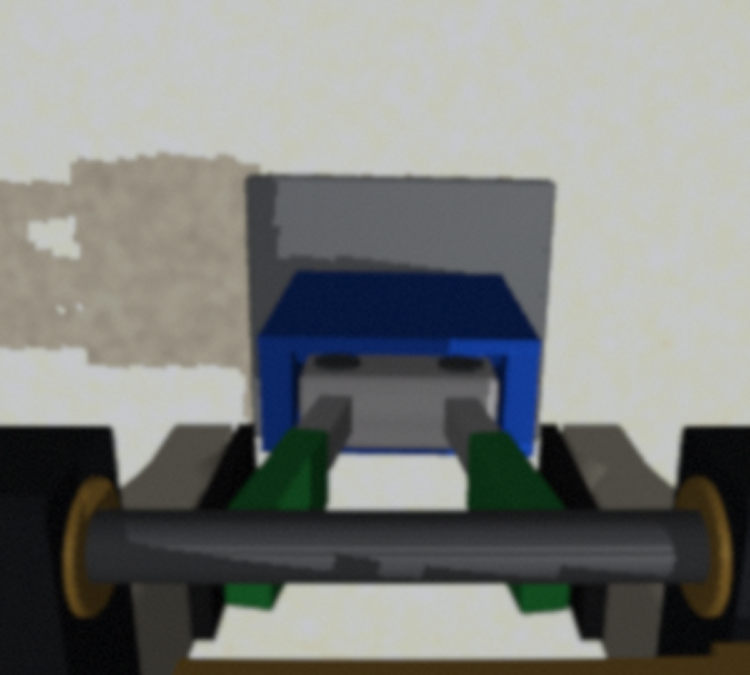

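Call:
step_arm(
  increments=[
    [[0, 0, -0.005], [0, 0, 0], 1],
    [[0, 0, -0.012], [0, 0, 0], 1],
    [[0, 0, -0.022], [0, 0, 0], 1],
    [[0, 0, -0.034], [0, 0, 0], 1],
    [[0, 0, -0.048], [0, 0, 0], 1],
    [[0, 0, -0.062], [0, 0, 0], 1],
    [[0, 0, -0.076], [0, 0, 0], 1],
    [[0, 0, -0.086], [0, 0, 0], 1],
    [[0, 0, -0.09], [0, 0, 0], 1],
    [[0, 0, -0.09], [0, 0, 0], 1],
  ],
)

```text
time_s: 4.6
tcp_pos: [0.5109, -0.0041, 0.2272]
eef_rot: [-180.0, -0.1, 8.5]
contact_force: [0.4, 0.3, -2.4]
gripper_width: 0.0594
```

```bash
python3 - <<'E'
from plant import r
from h import *; import pickle
st=r.get_state(); w=r.capture("wrist"); s=r.capture("side")
pickle.dump((st,w,s),open("c3.pkl","wb"))
print(st['gripper_width'],st['contact_force'])
crop(w,0,0,512,384,1.5,"pics/w3.png")
crop(s,195,120,285,260,4,"pics/s3.png")
E
```

```text
0.059410153248326596 [ 0.35756558  0.3088626  -2.42383595]
```

View pics/w3.png

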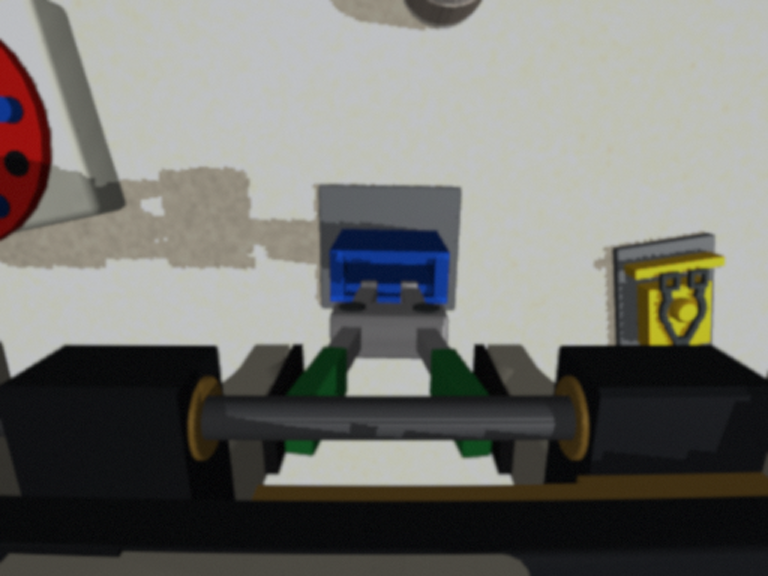

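View pics/s3.png

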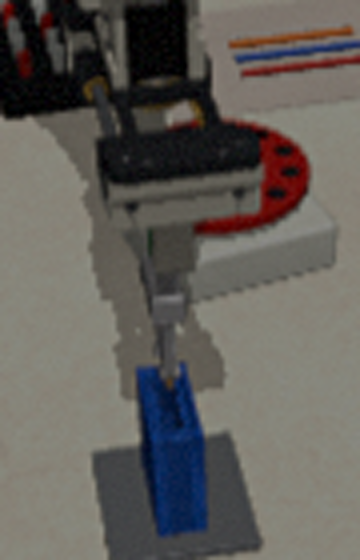

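Call:
step_arm(
  increments=[
    [[-0.001, 0.01, 0], [0, 0, -0.01], 1],
    [[-0.003, 0.033, 0], [0, 0, -0.024], 1],
    [[-0.005, 0.062, 0], [0, 0, -0.044], 1],
    [[-0.008, 0.094, 0], [0, 0, -0.067], 1],
    [[-0.011, 0.127, 0], [0, 0, -0.09], 1],
    [[-0.014, 0.158, 0], [0, 0, -0.112], 1],
    [[-0.016, 0.186, 0], [0, 0, -0.132], 1],
    [[-0.018, 0.208, 0], [0, 0, -0.148], 1],
    [[-0.019, 0.22, 0], [0, 0, -0.157], 1],
    [[-0.0191, 0.2235, 0], [0, 0, -0.159], 1],
  ],
)

```text
time_s: 5.7
tcp_pos: [0.5243, -0.2292, 0.2253]
eef_rot: [-180.0, 0.1, 17.5]
contact_force: [0.6, -0.2, -2.4]
gripper_width: 0.0599
```

Call:
step_arm(
  increments=[
    [[0, 0, 0.015], [0, 0, 0], 1],
    [[0, 0, 0.03], [0, 0, 0], 1],
    [[0, 0, 0.045], [0, 0, 0], 1],
    [[0, 0, 0.055], [0, 0, 0], 1],
    [[0, 0, 0.06], [0, 0, 0], 1],
    [[0, 0, 0.06], [0, 0, 0], 1],
    [[0, 0, 0.06], [0, 0, 0], 1],
  ],
)

```text
time_s: 6.4
tcp_pos: [0.5252, -0.2281, 0.1671]
eef_rot: [180.0, -0.0, 17.6]
contact_force: [-0.1, -0.5, -1.4]
gripper_width: 0.0592
```

```bash
python3 - <<'E'
from plant import r
from h import *; import pickle
st=r.get_state(); w=r.capture("wrist"); s=r.capture("side"); sc=r.capture("scene")
pickle.dump((st,w,s,sc),open("c4.pkl","wb"))
print(st['tcp_pos'],st['eef_rot'],st['gripper_width'],st['contact_force'])
crop(w,160,120,340,250,4.4,"pics/w4.png")
crop(s,200,230,290,350,5,"pics/s4.png")
crop(sc,150,110,240,190,7,"pics/sc4.png")
E
```

```text
[ 0.52519554 -0.2280832   0.16705852] [ 1.79974135e+02 -2.62033266e-02  1.76190037e+01] 0.05918885024627741 [-0.07654506 -0.52781068 -1.37045381]
```

View pics/w4.png

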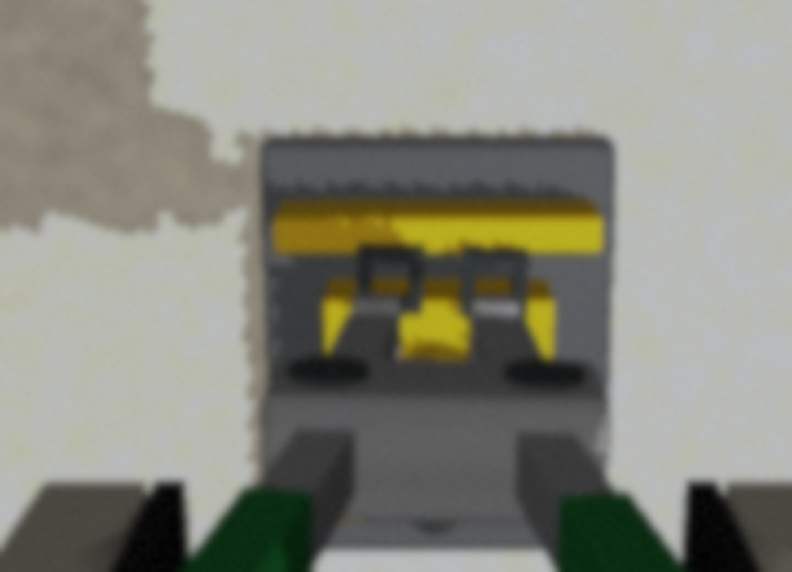

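View pics/s4.png

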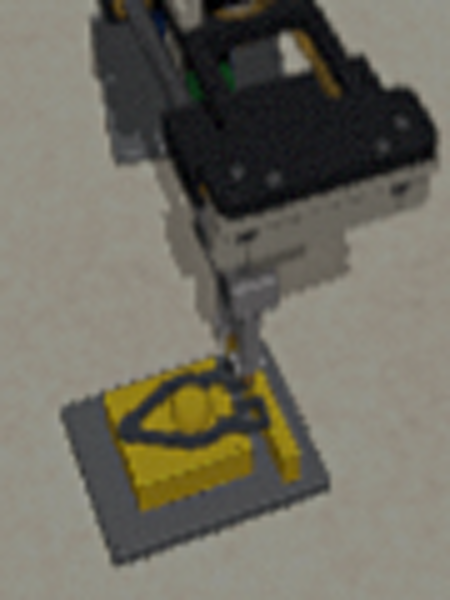

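View pics/sc4.png

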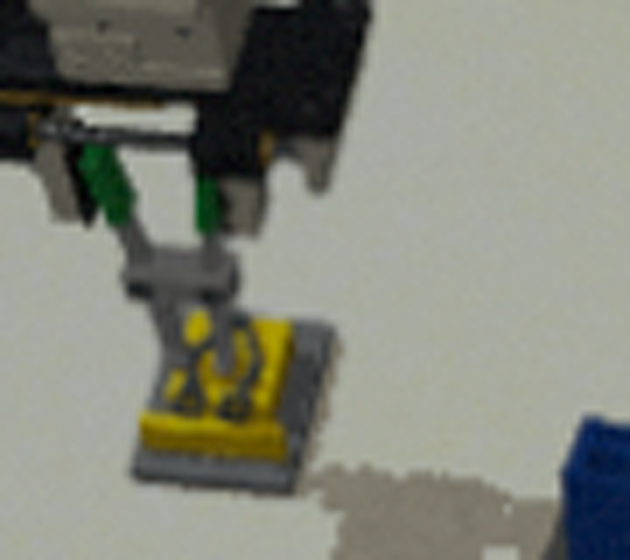

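```bash
python3 - <<'E'
from h import *; import pickle
st,w,s,sc=pickle.load(open("c4.pkl","rb"))
def P(l,x0,y0,f): return (np.array(l,float)+.5)/f-.5+[x0,y0]
np.set_printoptions(precision=4,suppress=True)
Rt=R.from_euler('xyz',st["eef_rot"],degrees=True).as_matrix()
def d(n,l,z):
    q=onz(w,P(l,160,120,4.4),z,st); print(n,((q-st['tcp_pos'])@Rt)[:,:2].tolist())
d("lug outer far corners L0 L1 R0 R1",[(358,247),(423,247),(463,250),(527,250)],.035)
d("eye L far edge, R far edge",[(370,260),(410,260),(475,262),(515,262)],.035)
d("shoulder edge L R",[(355,303),(402,303),(472,302),(520,302)],.067)
d("shoulder low edge",[(355,312),(402,312),(472,315),(520,315)],.065)
d("hinge top front/back",[(262,395),(607,395),(262,545),(607,545)],.135)
d("hinge bottom front",[(290,372),(585,372)],.115)
d("wall top",[(273,215),(605,215),(273,253),(605,250)],.03)
d("foot",[(262,137),(612,137)],.008)
q=onz(s,np.array([(192,400)])/5+[200,230],.04); print(q)
# predicted ideal
for n,p in [("pinL",(0,-.011,.111)),("pinR",(0,.011,.111))]:
    pp=st['tcp_pos']+Rt@p; print(n,(proj(w,pp,st)-[160,120])*4.4, (proj(s,pp)-[200,230])*5,(proj(sc,pp)-[150,110])*7)
E
```

```text
lug outer far corners L0 L1 R0 R1 [[0.006610674510018285, -0.01694765014454477], [0.006617489195157553, -0.0033913819085979032], [0.005980895304398792, 0.004954441857593033], [0.005991676101714581, 0.018313112941025545]]
eye L far edge, R far edge [[0.0038237864667693177, -0.014477323589551824], [0.003828098395199363, -0.006113632532049555], [0.003406694030137078, 0.0074805765775855446], [0.0034131410013124672, 0.015849494652361462]]
shoulder edge L R [[0.0033204147714120747, -0.015904144536868947], [0.0033253064894493874, -0.007085348286352535], [0.0035277215318468237, 0.00604621931922878], [0.0035335550851008654, 0.015052511692291139]]
shoulder low edge [[0.0010009101264842636, -0.016045700858271526], [0.0010059761922281345, -0.007142372363111232], [0.00042306453510508797, 0.0061213532751331606], [0.0004285851428436226, 0.015221335587551916]]
hinge top front/back [[0.00862292570289908, -0.025283819309848216], [0.008648908696419327, 0.023318111903988168], [-0.01444929510521969, -0.026066471302763884], [-0.014427879527622015, 0.024132742554668633]]
hinge bottom front [[0.00546362993807338, -0.023371199901827698], [0.005488511972758536, 0.02233561503362946]]
wall top [[0.01235847461392845, -0.03505734817798506], [0.01240572710474917, 0.0349696549562273], [0.004128343053259777, -0.035306527951672814], [0.0048280636446078875, 0.03522265525217744]]
foot [[0.025484216318103357, -0.039523537040515255], [0.02554077038189894, 0.03863222052487391]]
[[ 0.5037 -0.2374  0.04  ]]
pinL [[381.6162 302.805 ]] [[230.8298 335.9919]] [[222.3958 374.351 ]]
pinR [[494.0664 302.8836]] [[249.0023 376.0177]] [[176.1479 370.0178]]
```

```bash
python3 - <<'E'
from h import *; import pickle
st,w,s,sc=pickle.load(open("c4.pkl","rb"))
Rt=R.from_euler('xyz',st["eef_rot"],degrees=True).as_matrix()
def draw(c,x0,y0,x1,y1,f,name,isw=False):
    im=cv2.resize(c["color"][y0:y1,x0:x1,::-1],None,fx=f,fy=f,interpolation=cv2.INTER_CUBIC)
    im=cv2.convertScaleAbs(im,alpha=1.4)
    for p in [(0,-.011,.111),(0,.011,.111),(0,-.011,.102),(0,.011,.102)]:
        q=(proj(c,st['tcp_pos']+Rt@p,st)[0]-[x0,y0]+.5)*f-.5
        cv2.circle(im,tuple(int(v) for v in q),2,(255,0,255),1)
    cv2.imwrite(name,im)
draw(s,230,280,265,325,14,"pics/s4b.png")
draw(sc,155,140,200,180,14,"pics/sc4b.png")
E
```

```text
(no output)
```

View pics/s4b.png

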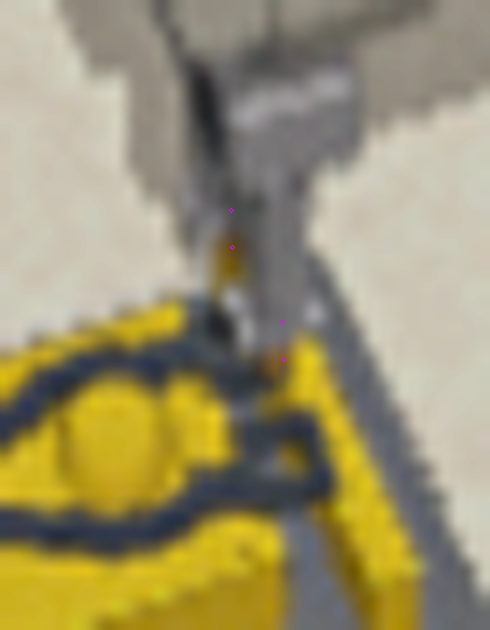

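View pics/sc4b.png

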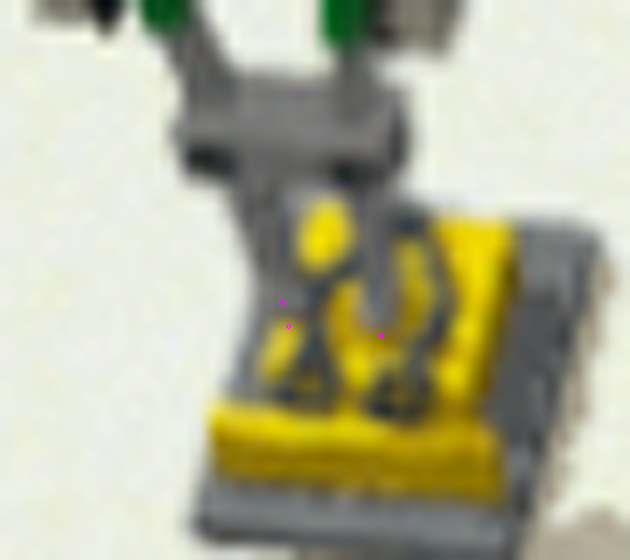

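Call:
step_arm(
  increments=[
    [[0.0005, 0.001, 0.005], [0, 0, 0], 1],
    [[0.0005, 0.001, 0.01], [0, 0, 0], 1],
    [[0.0005, 0.001, 0.014], [0, 0, 0], 1],
    [[0.0005, 0.001, 0.016], [0, 0, 0], 1],
    [[0.0005, 0.001, 0.016], [0, 0, 0], 1],
    [[0.0005, 0.001, 0.016], [0, 0, 0], 1],
  ],
)

```text
time_s: 7.15
tcp_pos: [0.5256, -0.229, 0.1506]
eef_rot: [180.0, 0.0, 17.6]
contact_force: [-0.2, 0.2, -1.8]
gripper_width: 0.0596
```

```bash
python3 - <<'E'
from plant import r
from h import *; import pickle
st=r.get_state(); w=r.capture("wrist"); s=r.capture("side"); sc=r.capture("scene")
pickle.dump((st,w,s,sc),open("c5.pkl","wb"))
print(st['tcp_pos'],st['eef_rot'],st['gripper_width'],st['contact_force'])
crop(w,215,140,295,220,8,"pics/w5.png")
crop(s,225,280,275,335,10,"pics/s5.png")
crop(sc,150,140,200,185,12,"pics/sc5.png")
E
```

```text
[ 0.52564845 -0.22896437  0.15055769] [1.79997138e+02 4.79243501e-03 1.76006247e+01] 0.0595500093792998 [-0.15066653  0.23950046 -1.83278567]
```

View pics/w5.png

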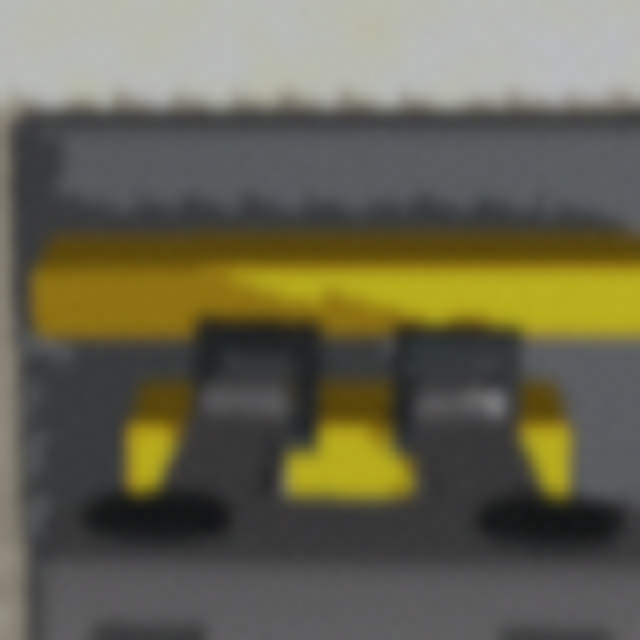

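View pics/s5.png

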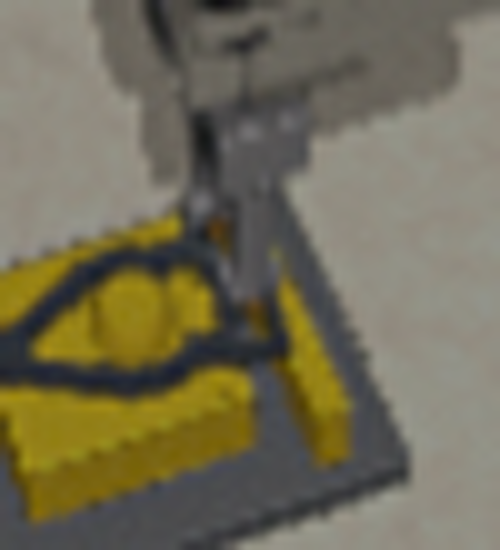

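View pics/sc5.png

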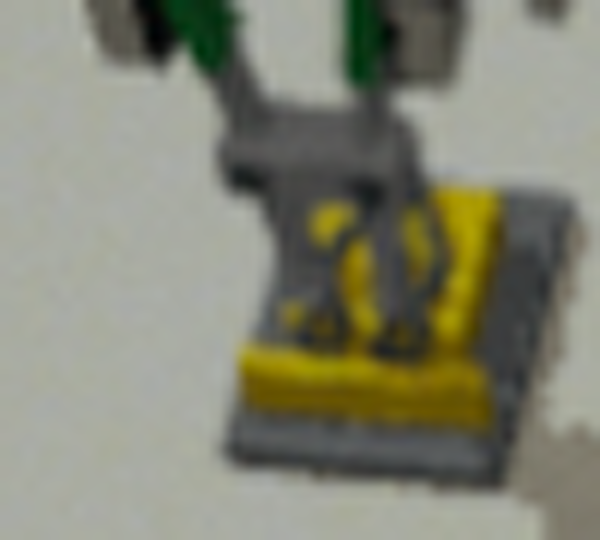

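```bash
python3 - <<'E'
from h import *; import pickle
st,w,s,sc=pickle.load(open("c5.pkl","rb"))
Rt=R.from_euler('xyz',st["eef_rot"],degrees=True).as_matrix()
yaw=np.radians(17.4); N=np.array([[np.cos(yaw),-np.sin(yaw),0],[np.sin(yaw),np.cos(yaw),0],[0,0,1]]); o=np.array([.502,-.2355,0])
L=lambda p:o+N@np.array(p)
pts=[]
for sg in(1,-1):
    for e in(4,7):
        pts+= [[L((.024+a*e/1000,sg*.011+b*e/1000,.035)) for a,b in((1,1),(1,-1),(-1,-1),(-1,1))]]
th=np.linspace(0,6.28,24)
peg=[L((.0095*np.cos(t),.0095*np.sin(t),.04)) for t in th]
foot=[L((a*.05,b*.04,.008)) for a,b in((1,1),(1,-1),(-1,-1),(-1,1))]
def draw(c,x0,y0,x1,y1,f,name):
    im=cv2.resize(c["color"][y0:y1,x0:x1,::-1],None,fx=f,fy=f,interpolation=cv2.INTER_CUBIC)
    im=cv2.convertScaleAbs(im,alpha=1.4)
    for q,col in [(x,(255,255,0)) for x in pts]+[(peg,(255,0,255)),(foot,(0,0,255))]:
        u=((proj(c,np.array(q),st)-[x0,y0]+.5)*f-.5).astype(int)
        cv2.polylines(im,[u.reshape(-1,1,2)],True,col,1)
    for sg in(1,-1):
      pp=[st['tcp_pos']+Rt@np.array((a,sg*.011+b,z)) for z in (.1105,.1015) for a,b in((.002,.002),(.002,-.002),(-.002,-.002),(-.002,.002))]
      u=((proj(c,np.array(pp),st)-[x0,y0]+.5)*f-.5).astype(int)
      cv2.polylines(im,[cv2.convexHull(u.reshape(-1,1,2).astype(np.int32))],True,(0,255,0),1)
    cv2.imwrite(name,im)
draw(s,225,280,285,345,10,"pics/s5d.png")
draw(w,205,130,315,230,7,"pics/w5d.png")
draw(sc,150,140,205,185,13,"pics/sc5d.png")
E
```

```text
(no output)
```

View pics/s5d.png

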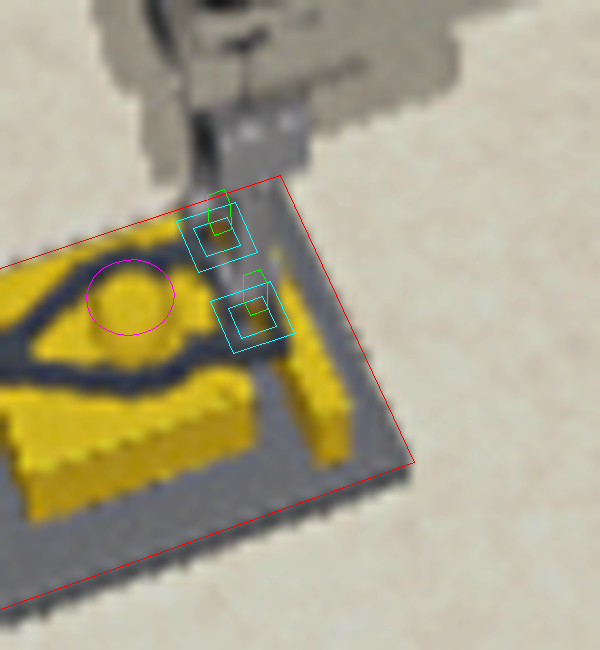

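View pics/w5d.png

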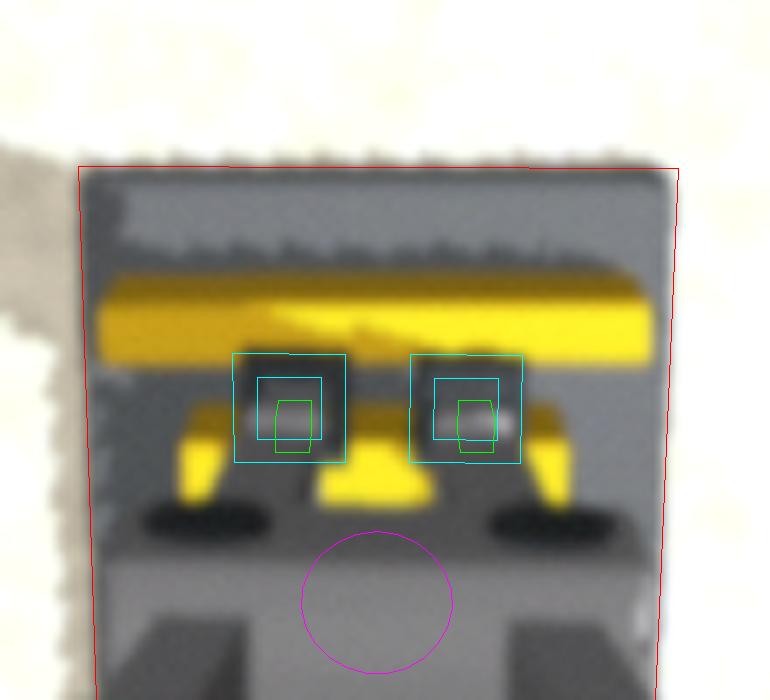

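View pics/sc5d.png

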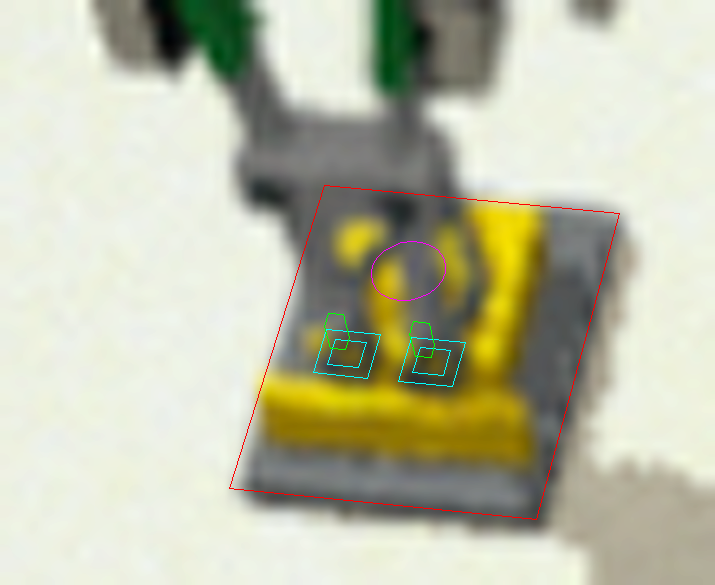

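```bash
python3 - <<'E'
from h import *; import pickle
st,w,s,sc=pickle.load(open("c5.pkl","rb"))
Rt=R.from_euler('xyz',st["eef_rot"],degrees=True).as_matrix()
yaw=np.radians(17.4); N=np.array([[np.cos(yaw),-np.sin(yaw),0],[np.sin(yaw),np.cos(yaw),0],[0,0,1]]); o=np.array([.502,-.2355,0])
print(Rt.T@(o+N@[.024,0,.035]-st['tcp_pos']))
P=lambda l,x0,y0,f:(np.array(l,float)+.5)/f-.5+[x0,y0]
def d(n,l,z):
    q=onz(w,P(l,205,130,7),z,st); print(n,((q-st['tcp_pos'])@Rt)[:,:2])
d("hinge top front",[(105,562),(650,562)],.1185)
d("lug far",[(243,347),(350,347),(418,350),(522,350)],.035)
d("shoulder bottom front",[(283,408),(475,408)],.048)
d("shoulder front2",[(283,440),(475,440)],.048)
E
python3 - <<'E'
import sys; sys.path.insert(0,'.')
from h import *; import pickle
st,w,s,sc=pickle.load(open("c5.pkl","rb"))
im=cv2.resize(w["color"][150:384,160:360,::-1],None,fx=3.5,fy=3.5,interpolation=cv2.INTER_CUBIC); im=im[:600]
cv2.imwrite("pics/w5e.png",cv2.convertScaleAbs(im,alpha=1.8))
im=cv2.resize(w["color"][165:205,220:295,::-1],None,fx=10,fy=10,interpolation=cv2.INTER_CUBIC)
cv2.imwrite("pics/w5f.png",cv2.convertScaleAbs(im,alpha=2.2))
E
```

```text
[-0.00050813 -0.00084288  0.11555769]
hinge top front [[ 0.00831315 -0.02503833]
 [ 0.00834552  0.02324056]]
lug far [[ 0.007449   -0.01755161]
 [ 0.00745698 -0.00428314]
 [ 0.00708033  0.00415032]
 [ 0.00709142  0.01705323]]
shoulder bottom front [[ 0.00316846 -0.01212041]
 [ 0.00318469  0.01072978]]
shoulder front2 [[-0.00079565 -0.01216312]
 [-0.00077956  0.01078035]]
```

View pics/w5e.png

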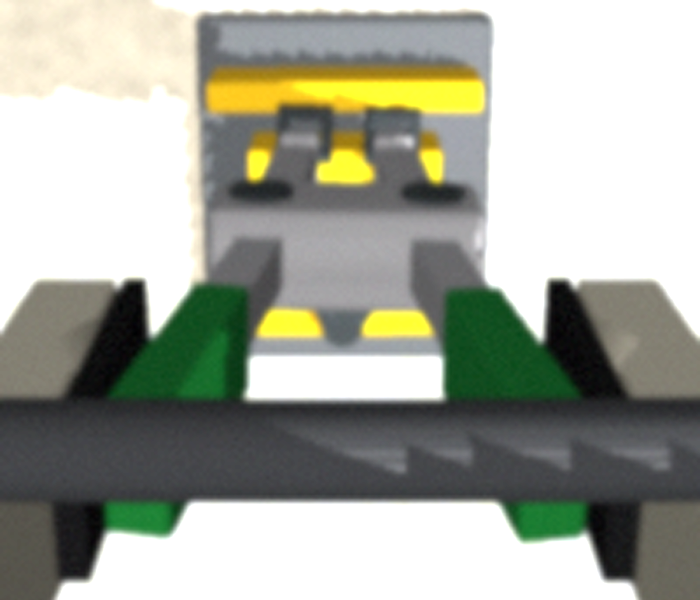

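View pics/w5f.png

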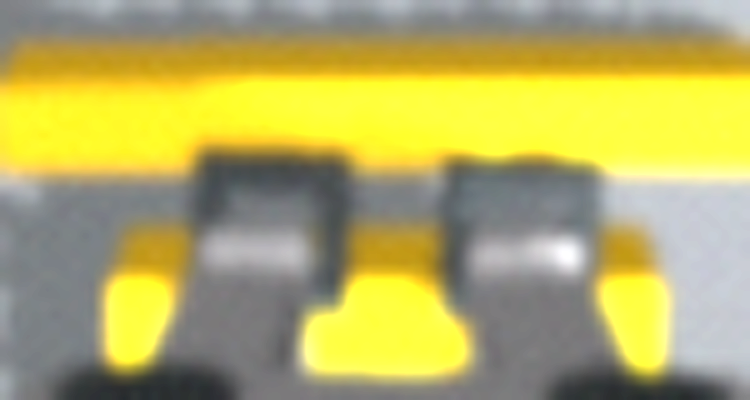

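```bash
python3 - <<'E'
from h import *; import pickle
st,w,s,sc=pickle.load(open("c5.pkl","rb"))
Rt=R.from_euler('xyz',st["eef_rot"],degrees=True).as_matrix()
P=lambda l,x0,y0,f:(np.array(l,float)+.5)/f-.5+[x0,y0]
def d(n,l,z):
    q=onz(w,P(l,160,150,3.5),z,st); print(n,((q-st['tcp_pos'])@Rt)[:,:2])
for z in (.1185,.1165): d("hinge top front,back",[(212,210),(487,210),(300,308),(400,308)],z)
d("handle top +x edges, -x edges",[(110,530),(170,535),(525,540),(585,535)],.1985)
d("handle low +x",[(210,287),(247,287),(447,290),(490,290)],.149)
E
```

```text
hinge top front,back [[ 0.00845413 -0.02463471]
 [ 0.00848615  0.02407821]
 [-0.01037181 -0.00924763]
 [-0.01036132  0.00893185]]
hinge top front,back [[ 0.00775921 -0.02488344]
 [ 0.00779157  0.02434242]
 [-0.01126496 -0.00933434]
 [-0.01125436  0.00903658]]
handle top +x edges, -x edges [[-0.00185737 -0.02746812]
 [-0.00247084 -0.02073177]
 [-0.00311069  0.01927205]
 [-0.00248957  0.0260212 ]]
handle low +x [[ 0.00669009 -0.0215521 ]
 [ 0.00669964 -0.01593198]
 [ 0.00622636  0.01443265]
 [ 0.00622302  0.02097185]]
```

Call:
step_arm(
  increments=[
    [[0.001, 0.0003, 0], [0, 0, 0], 1],
    [[0.002, 0.0005, 0.001], [0, 0, 0], 1],
    [[0.002, 0.0005, 0.002], [0, 0, 0], 1],
    [[0.002, 0.0005, 0.002], [0, 0, 0], 1],
  ],
)

```text
time_s: 7.7
tcp_pos: [0.5276, -0.2287, 0.1483]
eef_rot: [-180.0, 0.0, 17.6]
contact_force: [-0.2, 0.3, -2.1]
gripper_width: 0.0593
```

```bash
python3 - <<'E'
from plant import r
from h import *; import pickle
st=r.get_state(); w=r.capture("wrist"); s=r.capture("side"); sc=r.capture("scene")
pickle.dump((st,w,s,sc),open("c6.pkl","wb"))
print(st['tcp_pos'],st['eef_rot'],st['gripper_width'],st['contact_force'])
im=cv2.resize(w["color"][165:205,220:295,::-1],None,fx=10,fy=10,interpolation=cv2.INTER_CUBIC)
cv2.imwrite("pics/w6.png",cv2.convertScaleAbs(im,alpha=2.2))
im=cv2.resize(s["color"][290:325,230:270,::-1],None,fx=15,fy=15,interpolation=cv2.INTER_CUBIC)
cv2.imwrite("pics/s6.png",cv2.convertScaleAbs(im,alpha=1.8))
im=cv2.resize(sc["color"][145:180,160:200,::-1],None,fx=15,fy=15,interpolation=cv2.INTER_CUBIC)
cv2.imwrite("pics/sc6.png",cv2.convertScaleAbs(im,alpha=1.8))
E
```

```text
[ 0.52757293 -0.22874847  0.14832683] [-1.79988433e+02  1.65850091e-02  1.75972886e+01] 0.05931415531868867 [-0.24844843  0.34831385 -2.09575529]
```

View pics/w6.png

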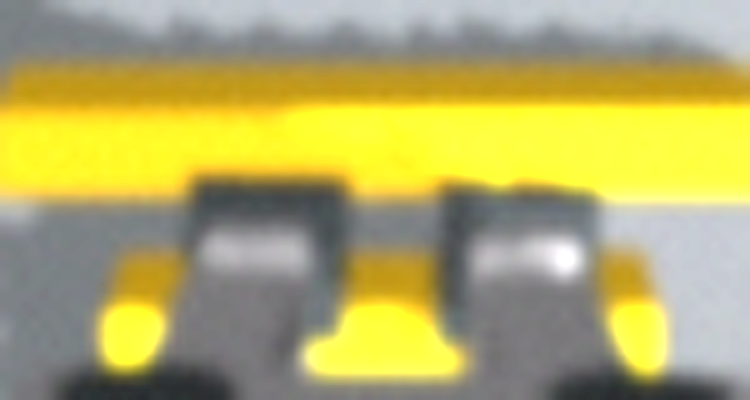

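View pics/s6.png

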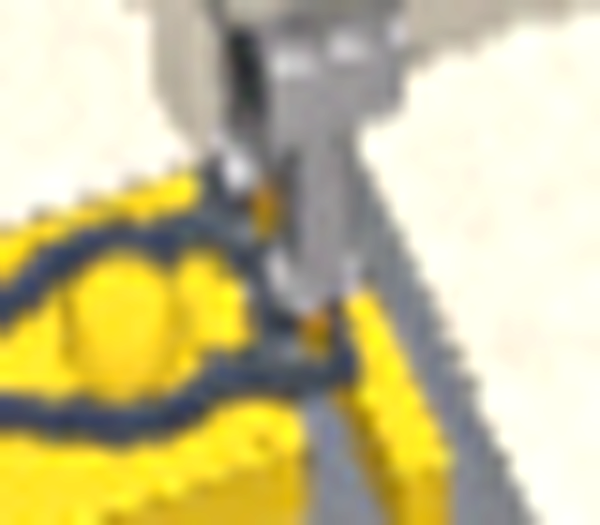

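View pics/sc6.png

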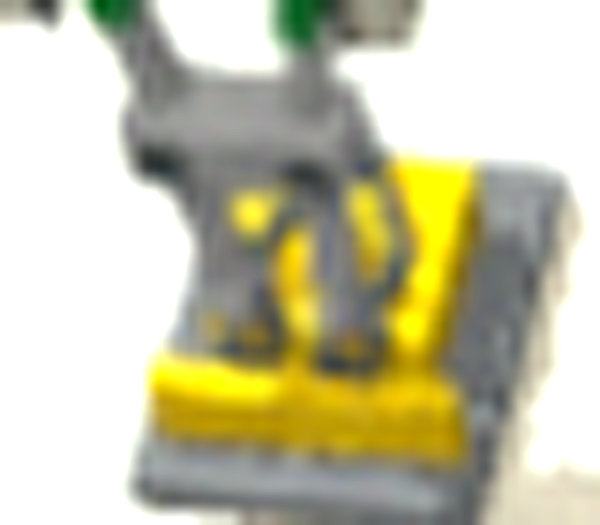

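Call:
step_arm(
  increments=[
    [[0, 0, 0.001], [0, 0, 0], 1],
    [[0, 0, 0.002], [0, 0, 0], 1],
    [[0, 0, 0.003], [0, 0, 0], 1],
    [[0, 0, 0.004], [0, 0, 0], 1],
    [[0, 0, 0.004], [0, 0, 0], 1],
  ],
)

```text
time_s: 8.35
tcp_pos: [0.5275, -0.2288, 0.1444]
eef_rot: [-180.0, 0.0, 17.6]
contact_force: [-0.3, -0.1, -2.6]
gripper_width: 0.0598
```

Call:
step_arm(
  increments=[
    [[0, 0, 0.001], [0, 0, 0], 1],
    [[0, 0, 0.002], [0, 0, 0], 1],
    [[0, 0, 0.003], [0, 0, 0], 1],
    [[0, 0, 0.003], [0, 0, 0], 1],
  ],
)

```text
time_s: 8.75
tcp_pos: [0.5276, -0.2288, 0.1414]
eef_rot: [-180.0, 0.0, 17.6]
contact_force: [-0.6, 0.1, -0.9]
gripper_width: 0.0595
```

```bash
python3 - <<'E'
from plant import r
from h import *; import pickle
st=r.get_state(); w=r.capture("wrist"); s=r.capture("side")
pickle.dump((st,w,s),open("c7.pkl","wb"))
print(st['tcp_pos'],st['eef_rot'],st['gripper_width'],st['contact_force'])
im=cv2.resize(w["color"][165:205,220:295,::-1],None,fx=10,fy=10,interpolation=cv2.INTER_CUBIC)
cv2.imwrite("pics/w7.png",cv2.convertScaleAbs(im,alpha=2.2))
im=cv2.resize(s["color"][290:325,230:270,::-1],None,fx=15,fy=15,interpolation=cv2.INTER_CUBIC)
cv2.imwrite("pics/s7.png",cv2.convertScaleAbs(im,alpha=1.8))
E
```

```text
[ 0.52756101 -0.22876891  0.14140566] [-1.79993152e+02  1.21666218e-02  1.75993100e+01] 0.05948682802834605 [-0.63419966  0.12278558 -0.91400898]
```

View pics/w7.png

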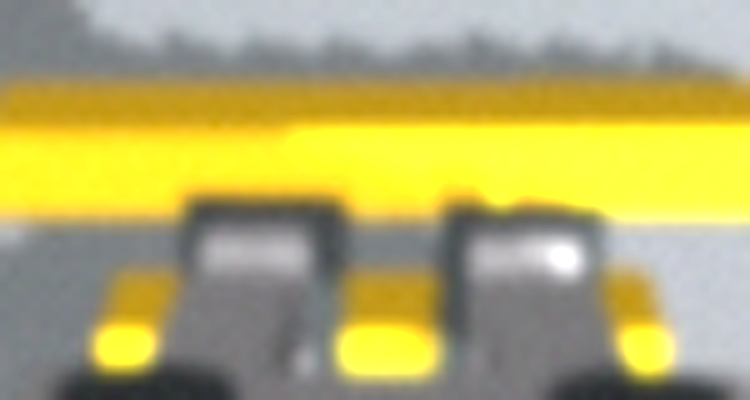

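View pics/s7.png

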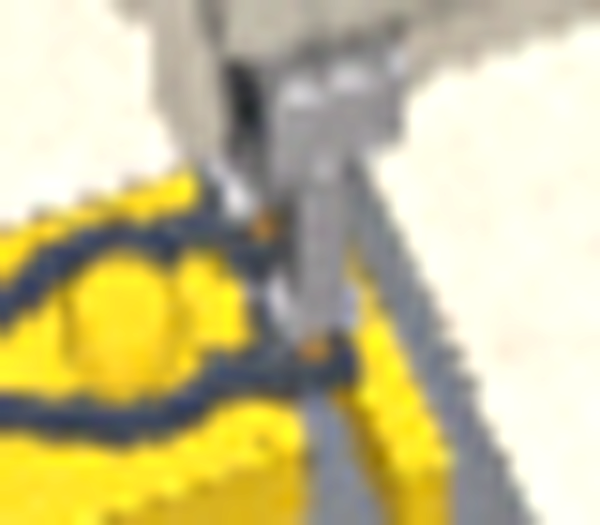

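Call:
step_arm(
  increments=[
    [[0, 0, 0.001], [0, 0, 0], 1],
    [[0, 0, 0.002], [0, 0, 0], 1],
    [[0, 0, 0.002], [0, 0, 0], 1],
  ],
)

```text
time_s: 9.15
tcp_pos: [0.5275, -0.2288, 0.1394]
eef_rot: [-180.0, 0.0, 17.6]
contact_force: [0.2, -0.7, -2.3]
gripper_width: 0.0594
```

```bash
python3 - <<'E'
from plant import r
from h import *; import pickle
st=r.get_state(); w=r.capture("wrist"); s=r.capture("side")
pickle.dump((st,w,s),open("c8.pkl","wb"))
print(st['tcp_pos'],st['eef_rot'],st['gripper_width'],st['contact_force'],st['moment'])
im=cv2.resize(w["color"][165:205,220:295,::-1],None,fx=10,fy=10,interpolation=cv2.INTER_CUBIC)
cv2.imwrite("pics/w8.png",cv2.convertScaleAbs(im,alpha=2.2))
im=cv2.resize(s["color"][290:325,230:270,::-1],None,fx=15,fy=15,interpolation=cv2.INTER_CUBIC)
cv2.imwrite("pics/s8.png",cv2.convertScaleAbs(im,alpha=1.8))
E
```

```text
[ 0.52753211 -0.22875857  0.13936961] [-1.79990546e+02  1.61014630e-02  1.75970478e+01] 0.059435683608492926 [ 0.22327337 -0.67775746 -2.26031813] [-0.13180257  0.00961595  0.01830427]
```

View pics/w8.png

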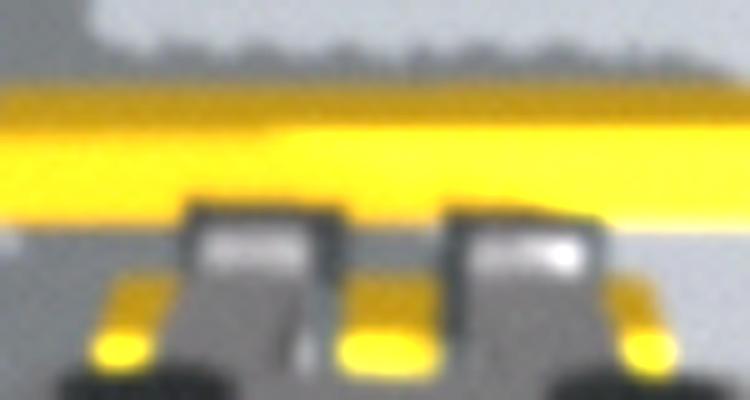

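View pics/s8.png

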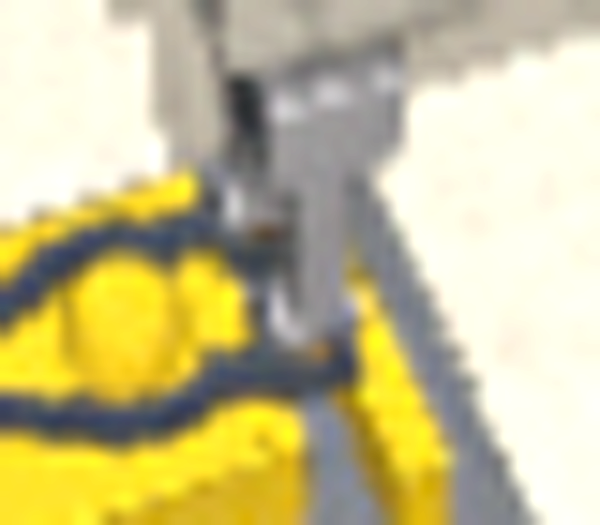

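Call:
step_arm(
  increments=[
    [[0, 0, 0.001], [0, 0, 0], 1],
    [[0, 0, 0.0018], [0, 0, 0], 1],
    [[0, 0, 0.0018], [0, 0, 0], 1],
    [[0, 0, 0.0018], [0, 0, 0], 1],
  ],
)

```text
time_s: 9.65
tcp_pos: [0.5276, -0.2288, 0.1377]
eef_rot: [-180.0, 0.0, 17.6]
contact_force: [0.4, -0.2, -1.9]
gripper_width: 0.0592
```

Now squeeze.

Call:
step_arm(
  increments=[
    [[0, 0, 0], [0, 0, 0], 1],
    [[0, 0, 0], [0, 0, 0], 1],
    [[0, 0, 0], [0, 0, 0], 1],
    [[0, 0, 0], [0, 0, 0], 1],
    [[0, 0, 0], [0, 0, 0], 1],
    [[0, 0, 0], [0, 0, 0], 1],
    [[0, 0, 0], [0, 0, 0], 1],
    [[0, 0, 0], [0, 0, 0], 1],
  ],
  force=26,
)

```text
time_s: 10.45
tcp_pos: [0.5283, -0.2292, 0.1385]
eef_rot: [179.9, -0.1, 17.6]
contact_force: [0.1, -2.8, 6.6]
gripper_width: 0.0333
```

```bash
python3 - <<'E'
from plant import r
from h import *; import pickle
st=r.get_state(); w=r.capture("wrist"); s=r.capture("side")
pickle.dump((st,w,s),open("c9.pkl","wb"))
print(st['tcp_pos'],st['eef_rot'],st['gripper_width'],st['contact_force'],st['moment'])
im=cv2.resize(w["color"][130:330,160:360,::-1],None,fx=3.5,fy=3.5,interpolation=cv2.INTER_CUBIC)[:600]
cv2.imwrite("pics/w9.png",cv2.convertScaleAbs(im,alpha=1.8))
im=cv2.resize(s["color"][285:325,225:275,::-1],None,fx=14,fy=14,interpolation=cv2.INTER_CUBIC)
cv2.imwrite("pics/s9.png",cv2.convertScaleAbs(im,alpha=1.8))
E
```

```text
[ 0.52827595 -0.22916212  0.13853813] [ 1.79932130e+02 -6.54734986e-02  1.76194670e+01] 0.03333403775083535 [ 0.13084424 -2.76155084  6.61869598] [-1.04398014  0.07745385 -0.03915647]
```

View pics/w9.png

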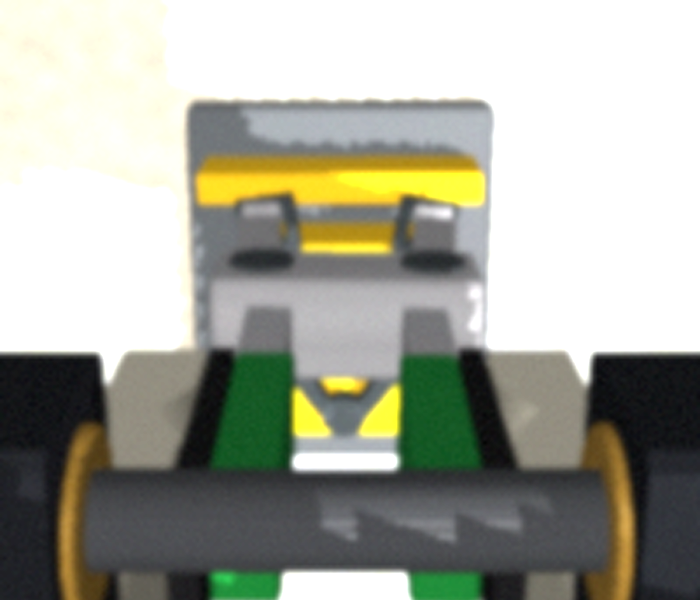

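View pics/s9.png

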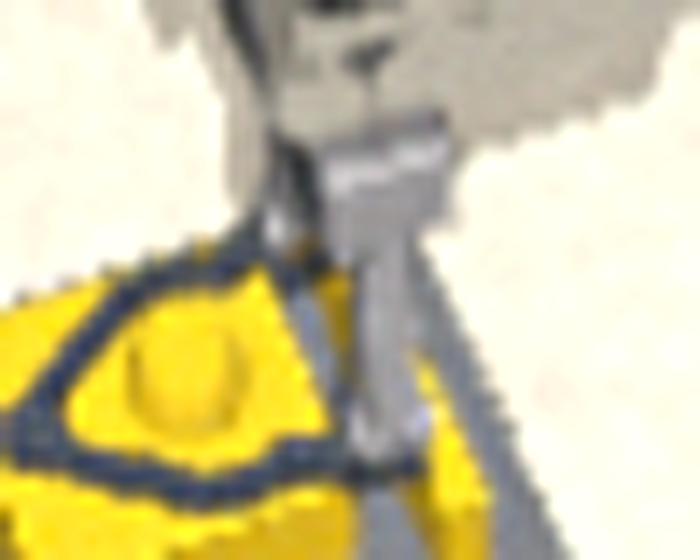

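Call:
step_arm(
  increments=[
    [[0, 0, -0.001], [0, 0, 0], 1],
    [[0, 0, -0.003], [0, 0, 0], 1],
    [[0, 0, -0.006], [0, 0, 0], 1],
    [[0, 0, -0.01], [0, 0, 0], 1],
    [[0, 0, -0.015], [0, 0, 0], 1],
    [[0, 0, -0.022], [0, 0, 0], 1],
    [[0, 0, -0.03], [0, 0, 0], 1],
    [[0, 0, -0.036], [0, 0, 0], 1],
    [[0, 0, -0.04], [0, 0, 0], 1],
    [[0, 0, -0.04], [0, 0, 0], 1],
  ],
)

```text
time_s: 11.55
tcp_pos: [0.528, -0.2288, 0.1786]
eef_rot: [180.0, -0.1, 17.6]
contact_force: [-0.6, 0.4, -2.2]
gripper_width: 0.0331
```

```bash
python3 - <<'E'
from plant import r
from h import *; import pickle
st=r.get_state(); w=r.capture("wrist"); s=r.capture("side"); sc=r.capture("scene")
pickle.dump((st,w,s,sc),open("c10.pkl","wb"))
print(st['tcp_pos'],st['eef_rot'],st['gripper_width'],st['contact_force'],st['moment'])
im=cv2.resize(w["color"][130:330,160:360,::-1],None,fx=3.5,fy=3.5,interpolation=cv2.INTER_CUBIC)[:600]
cv2.imwrite("pics/w10.png",cv2.convertScaleAbs(im,alpha=1.8))
im=cv2.resize(s["color"][260:325,215:275,::-1],None,fx=9,fy=9,interpolation=cv2.INTER_CUBIC)
cv2.imwrite("pics/s10.png",cv2.convertScaleAbs(im,alpha=1.8))
im=cv2.resize(sc["color"][125:180,150:210,::-1],None,fx=10,fy=10,interpolation=cv2.INTER_CUBIC)
cv2.imwrite("pics/sc10.png",cv2.convertScaleAbs(im,alpha=1.8))
E
```

```text
[ 0.52803984 -0.22884626  0.17861538] [ 1.79965881e+02 -6.84326457e-02  1.76076201e+01] 0.03314233881321652 [-0.61132973  0.42089628 -2.16967879] [-0.15438286  0.01677924 -0.01279577]
```

View pics/w10.png

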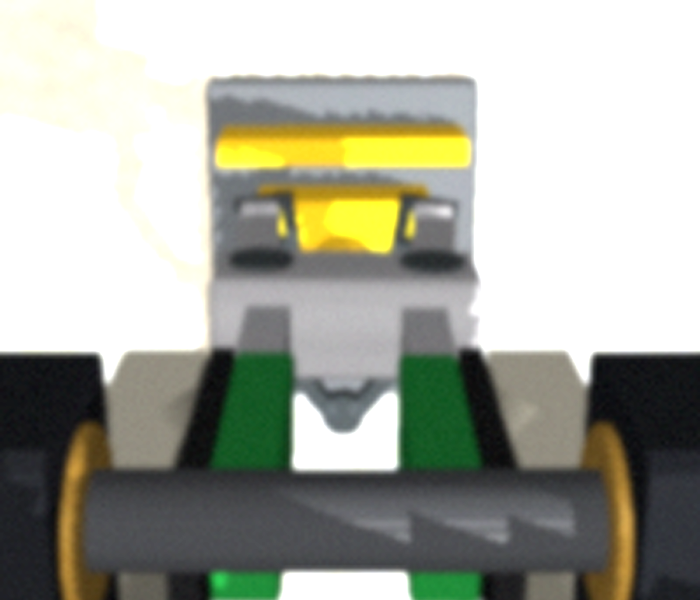

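View pics/s10.png

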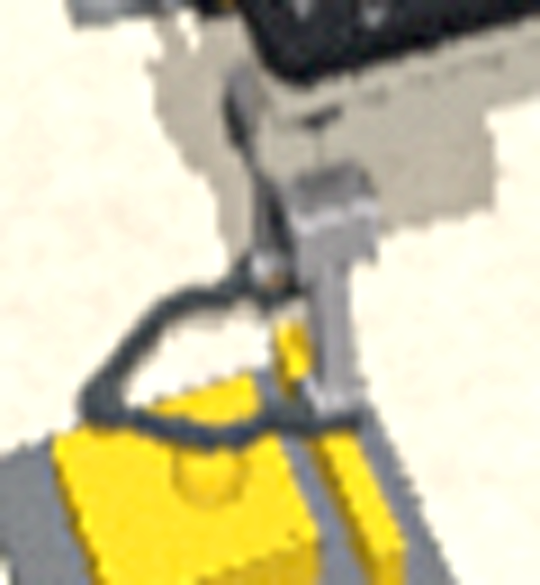

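View pics/sc10.png

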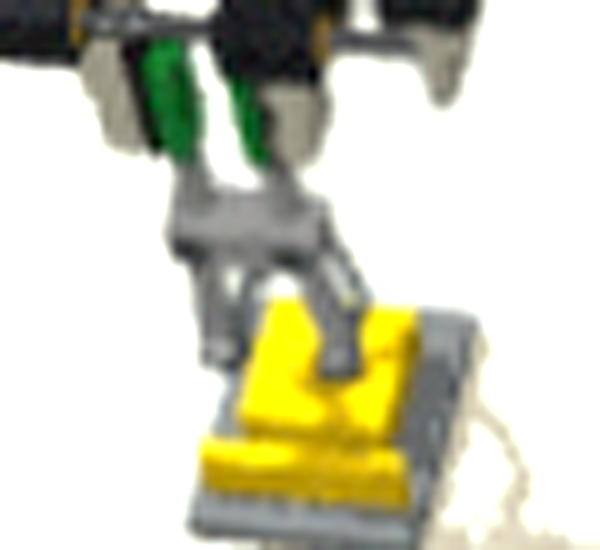

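```bash
python3 - <<'E'
from h import *; import pickle
st,w,s,sc=pickle.load(open("c10.pkl","rb"))
Rt=R.from_euler('xyz',st["eef_rot"],degrees=True).as_matrix()
P=lambda l,x0,y0,f:(np.array(l,float)+.5)/f-.5+[x0,y0]
def d(n,l,z):
    q=onz(w,P(l,160,130,3.5),z,st); print(n,((q-st['tcp_pos'])@Rt)[:,:2].tolist())
d("lug far",[(235,195),(293,195),(398,195),(460,195)],.075)
d("bow outer, inner",[(345,430),(345,400),(322,425),(362,425)],.075)
d("hinge",[(212,275),(475,275),(300,378),(395,378)],.1465)
d("shoulder front",[(240,203),(282,203),(415,203),(455,203)],.076)
im=cv2.resize(w["color"][225:265,220:300,::-1],None,fx=9,fy=9,interpolation=cv2.INTER_CUBIC)
cv2.imwrite("pics/w10b.png",cv2.convertScaleAbs(im,alpha=1.8))
im=cv2.resize(w["color"][175:215,215:300,::-1],None,fx=9,fy=9,interpolation=cv2.INTER_CUBIC)
cv2.imwrite("pics/w10c.png",cv2.convertScaleAbs(im,alpha=1.8))
s0=pickle.load(open("c0.pkl","rb"))[0]
im=cv2.resize(s0["color"][290:350,208:270,::-1],None,fx=9,fy=9,interpolation=cv2.INTER_CUBIC)
cv2.imwrite("pics/s0b.png",cv2.convertScaleAbs(im,alpha=1.8))
E
```

```text
lug far [[0.005034789285150561, -0.02735087184327129], [0.005040792862928196, -0.013514000213261082], [0.00505503737390957, 0.011525424247128619], [0.005065500984839143, 0.02632155293883263]]
bow outer, inner [[-0.056633038309093914, -0.0010798338499189467], [-0.048308962579051394, -0.0010844028885478153], [-0.05523860873046256, -0.006911381436914017], [-0.055234757800653435, 0.003229235768160239]]
hinge [[0.009369339721338492, -0.02461171846014122], [0.009392446104032032, 0.021928815435891296], [-0.010390291525077474, -0.00924968336609737], [-0.010384055304312937, 0.008024783070769603]]
shoulder front [[0.0033311151492462247, -0.02611065594420975], [0.003335756802600664, -0.01610874130539821], [0.0033536302753318804, 0.015552146503042062], [0.003359956155558949, 0.025081585580152013]]
```

View pics/w10b.png

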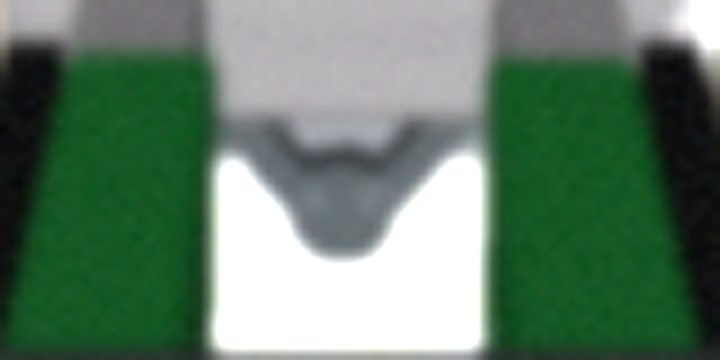

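View pics/w10c.png

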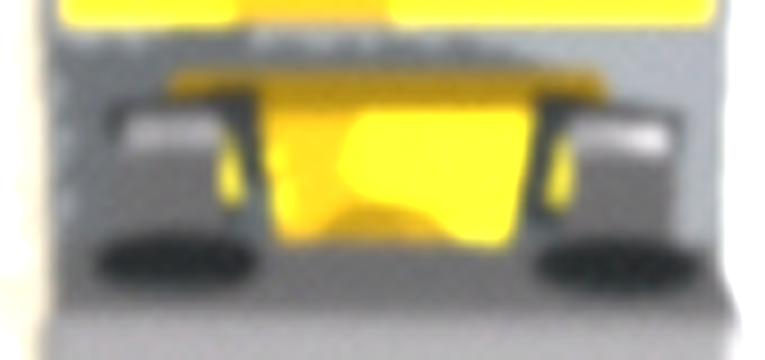

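View pics/s0b.png

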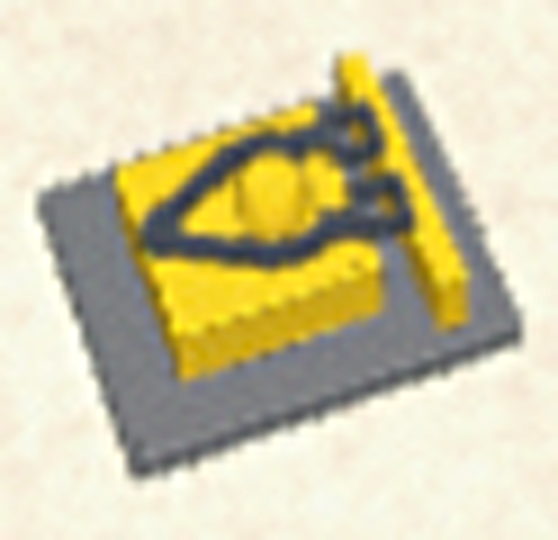

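Call:
step_arm(
  increments=[
    [[0, -0.002, -0.008], [0, 0, -0.02], 1],
    [[0.002, -0.008, -0.02], [0, 0, -0.06], 1],
    [[0.006, -0.02, -0.034], [0, 0, -0.12], 1],
    [[0.014, -0.038, -0.048], [0, 0, -0.19], 1],
    [[0.023, -0.06, -0.06], [0, 0, -0.26], 1],
    [[0.032, -0.084, -0.068], [0, 0, -0.33], 1],
    [[0.041, -0.108, -0.0714], [0, 0, -0.4], 1],
    [[0.05, -0.132, -0.0714], [0, 0, -0.47], 1],
    [[0.059, -0.156, -0.0714], [0, 0, -0.54], 1],
    [[0.068, -0.18, -0.0714], [0, 0, -0.61], 1],
  ],
)

```text
time_s: 12.7
tcp_pos: [0.5381, -0.0352, 0.2504]
eef_rot: [179.9, -0.1, 52.9]
contact_force: [0.4, 0.1, -2.4]
gripper_width: 0.0336
```

Call:
step_arm(
  increments=[
    [[0.023, -0.016, 0], [0, 0, -0.07], 1],
    [[0.048, -0.032, 0], [0, 0, -0.14], 1],
    [[0.074, -0.05, 0], [0, 0, -0.22], 1],
    [[0.102, -0.069, 0], [0, 0, -0.3], 1],
    [[0.13, -0.088, 0], [0, 0, -0.38], 1],
    [[0.158, -0.107, 0], [0, 0, -0.45], 1],
    [[0.185, -0.125, 0], [0, 0, -0.52], 1],
    [[0.209, -0.141, 0], [0, 0, -0.58], 1],
    [[0.226, -0.152, 0], [0, 0, -0.63], 1],
    [[0.2323, -0.1569, 0], [0, 0, -0.6536], 1],
  ],
)

```text
time_s: 13.7
tcp_pos: [0.5547, 0.2452, 0.2496]
eef_rot: [180.0, -0.0, 90.3]
contact_force: [-0.3, 0.2, -2.9]
gripper_width: 0.0334
```

Call:
step_arm(
  increments=[
    [[0, 0, 0], [0, 0, 0], 1],
    [[0, 0, 0], [0, 0, 0], 1],
    [[0, 0, 0], [0, 0, 0], 1],
  ],
)

```text
time_s: 14.0
tcp_pos: [0.5547, 0.2422, 0.2494]
eef_rot: [180.0, 0.0, 89.9]
contact_force: [0.1, 0.2, -2.2]
gripper_width: 0.0336
```

```bash
python3 - <<'E'
from plant import r
from h import *; import pickle
st=r.get_state(); w=r.capture("wrist"); s=r.capture("side"); sc=r.capture("scene")
pickle.dump((st,w,s,sc),open("c11.pkl","wb"))
print(st['tcp_pos'],st['eef_rot'],st['gripper_width'],st['contact_force'],st['joints'])
crop(w,0,0,512,384,1.5,"pics/w11.png")
crop(s,190,90,310,200,6,"pics/s11.png")
crop(sc,220,160,400,280,4,"pics/sc11.png")
E
```

```text
[0.55471753 0.24219064 0.24941647] [1.79995581e+02 1.00514338e-03 8.99272704e+01] 0.03361508931649308 [ 0.13656212  0.18424826 -2.24793636] [ 4.20627373e+01  1.32451637e+01 -6.54336311e+00  3.94286255e-03
 -7.02088707e+01  1.37863198e+02]
```

View pics/w11.png

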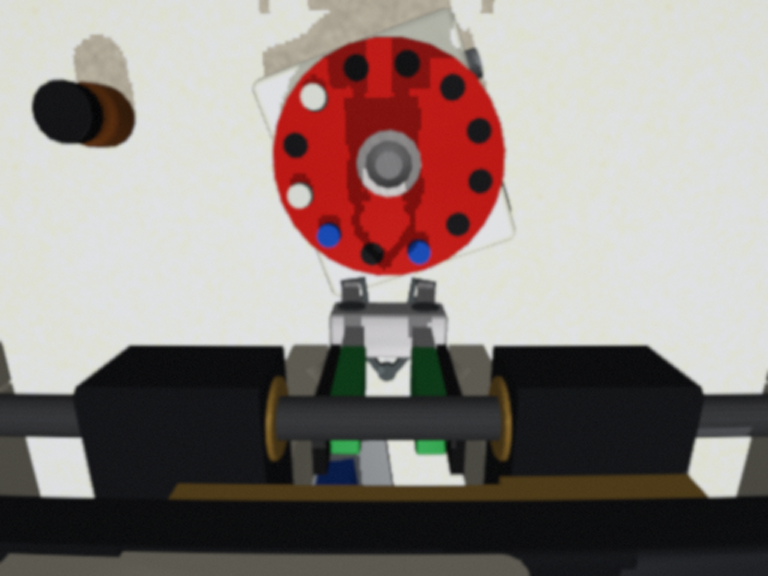

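View pics/s11.png

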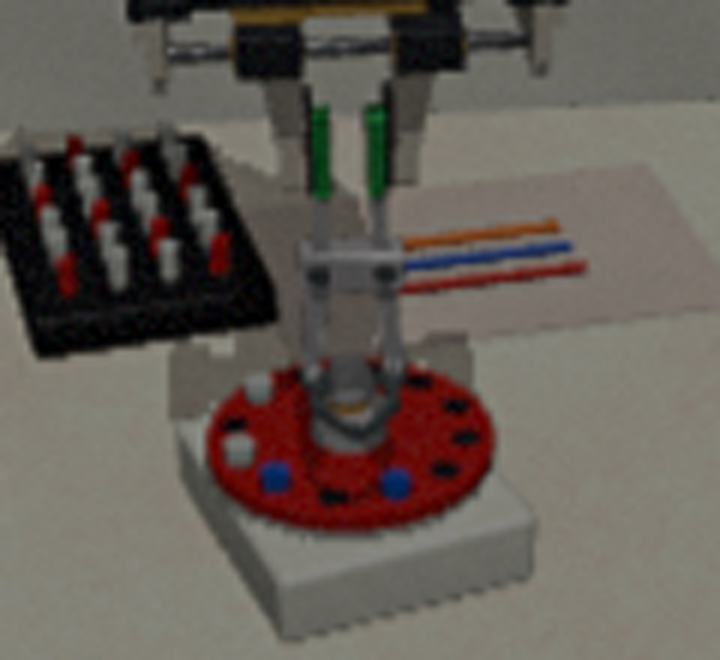

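View pics/sc11.png

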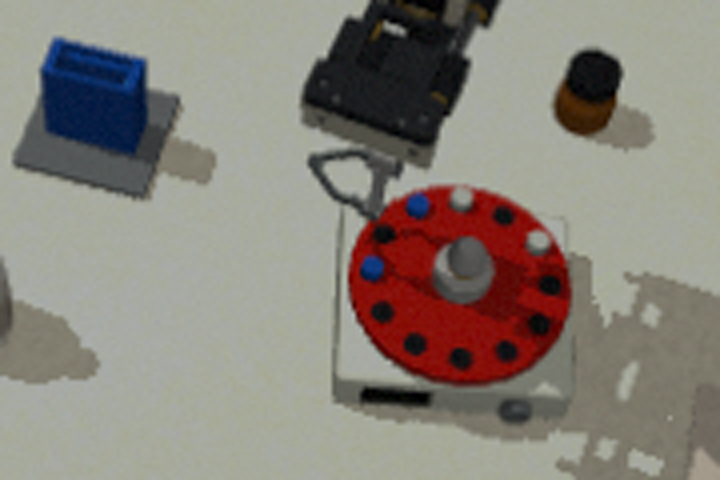

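```bash
cat > fit.py <<'E'
from h import *; import pickle
from scipy.optimize import least_squares
def circ(q,r0=None):
    f=lambda p:np.hypot(q[:,0]-p[0],q[:,1]-p[1])-(p[2] if r0 is None else r0)
    s=least_squares(f,[q[:,0].mean(),q[:,1].mean(),.05],loss='soft_l1',f_scale=.0005); return s.x,np.std(f(s.x))
E
python3 - <<'E'
from fit import *
st,w,s,sc=pickle.load(open("c11.pkl","rb"))
np.set_printoptions(precision=4,suppress=True)
Rt=R.from_euler('xyz',st["eef_rot"],degrees=True).as_matrix()
hsv=cv2.cvtColor(w["color"],cv2.COLOR_RGB2HSV)
m=(((hsv[...,0]<8)|(hsv[...,0]>172))&(hsv[...,1]>150)).astype(np.uint8)
n,l,a,_=cv2.connectedComponentsWithStats(m); k=1+np.argmax(a[1:,4]); m=(l==k).astype(np.uint8)
c=max(cv2.findContours(m,cv2.RETR_EXTERNAL,cv2.CHAIN_APPROX_NONE)[0],key=len)[:,0].astype(float)
q=onz(w,c,.067,st)[:,:2]
for _ in range(3):
    p,sd=circ(q); e=np.abs(np.hypot(*(q-p[:2]).T)-p[2]); q=q[e<.0015]
print("carousel",p,sd,len(q))
crop(w,225,75,295,140,9,"pics/w11b.png")
pickle.dump(p,open("car.pkl","wb"))
E
```

```text
carousel [0.5541 0.3092 0.0777] 0.00034463400320448547 439
```

View pics/w11b.png

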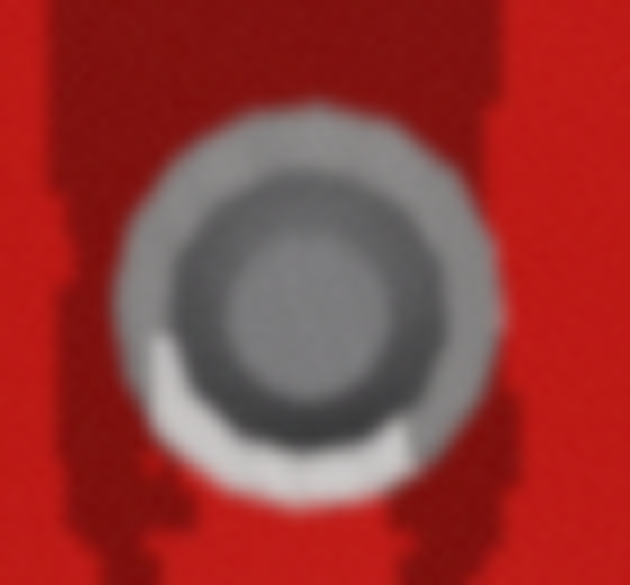

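```bash
python3 - <<'E'
from fit import *
st,w,s,sc=pickle.load(open("c11.pkl","rb"))
np.set_printoptions(precision=4,suppress=True)
P=lambda l,x0,y0,f:(np.array(l,float)+.5)/f-.5+[x0,y0]
print(cam(w,st)[1])
for n,l,z in [("hub",[(113,305),(505,305),(309,100),(309,510)],.085),("stub",[(172,309),(445,309),(308,168),(308,450)],.102),("top",[(225,317),(388,317),(306,232),(306,402)],.112)]:
    q=onz(w,P(l,225,75,9),z,st); print(n,q[:,:2].mean(0),np.linalg.norm(q[0]-q[1]),np.linalg.norm(q[2]-q[3]))
for nm,c,bx in(("scene",sc,None),("side",s,None)):
    hsv=cv2.cvtColor(c["color"],cv2.COLOR_RGB2HSV)
    m=(((hsv[...,0]<8)|(hsv[...,0]>172))&(hsv[...,1]>150)).astype(np.uint8)
    n,l,a,_=cv2.connectedComponentsWithStats(m); k=1+np.argmax(a[1:,4]); m=(l==k).astype(np.uint8)
    ct=max(cv2.findContours(m,cv2.RETR_EXTERNAL,cv2.CHAIN_APPROX_NONE)[0],key=len)[:,0].astype(float)
    print(nm,ct.min(0),ct.max(0))
crop(sc,315,210,355,245,14,"pics/sc11b.png")
E
```

```text
[0.5539 0.3181 0.4073]
hub [0.5541 0.3091] 0.042045938990703996 0.04281387254224638
stub [0.554  0.3093] 0.027744627202722298 0.027905534327972204
top [0.5538 0.3088] 0.016033086690843096 0.016290578867164257
scene [307. 207.] [362. 255.]
side [225. 151.] [271. 177.]
```

View pics/sc11b.png

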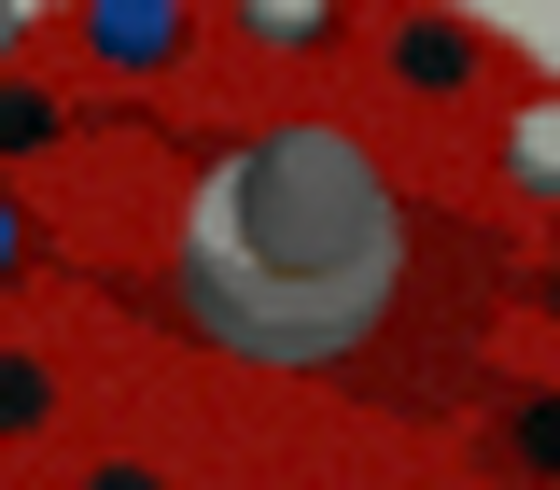

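```bash
python3 - <<'E'
from fit import *
st,w,s,sc=pickle.load(open("c11.pkl","rb"))
for n,c,b in(("w",w,(220,180,300,262)),("s",s,(232,140,268,170)),("sc",sc,(290,190,330,220))):
    x0,y0,x1,y1=b; f=9 if n=="w" else 18
    im=cv2.resize(c["color"][y0:y1,x0:x1,::-1],None,fx=f,fy=f,interpolation=cv2.INTER_CUBIC)[:600]
    if n=="w": im=cv2.resize(c["color"][y0:y1,x0:x1,::-1],None,fx=7,fy=7,interpolation=cv2.INTER_CUBIC)
    cv2.imwrite(f"pics/{n}11z.png",cv2.convertScaleAbs(im,alpha=1.5))
E
```

```text
(no output)
```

View pics/w11z.png

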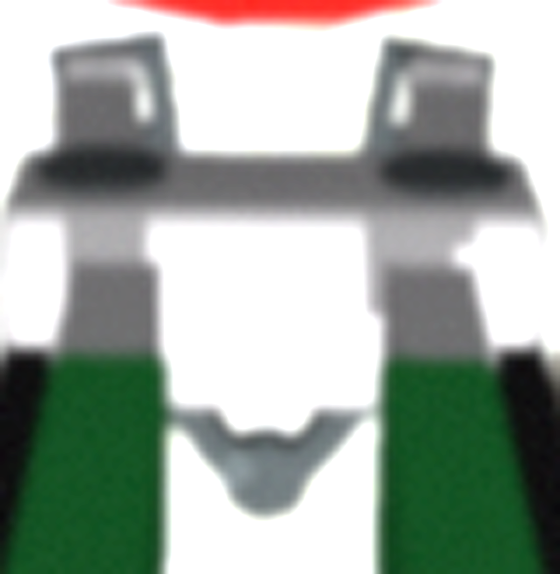

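View pics/s11z.png

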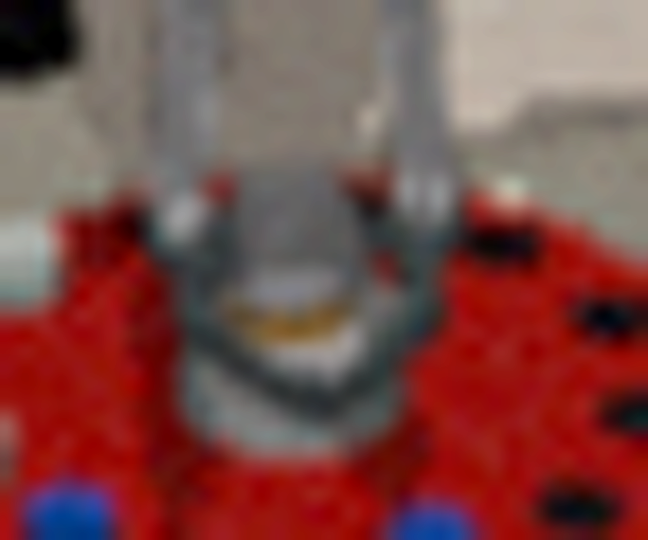

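View pics/sc11z.png

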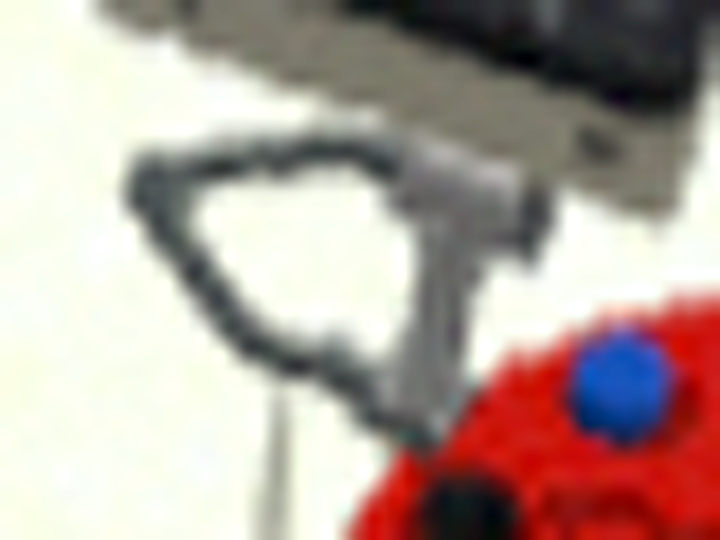

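```bash
python3 - <<'E'
from fit import *
st,w,s,sc=pickle.load(open("c11.pkl","rb"))
np.set_printoptions(precision=4,suppress=True)
Rt=R.from_euler('xyz',st["eef_rot"],degrees=True).as_matrix()
P=lambda l,x0,y0,f:(np.array(l,float)+.5)/f-.5+[x0,y0]
pts=P([(52,55),(162,38),(383,38),(490,58),(265,515),(232,480),(303,480)],220,180,7)
for z in(.146,.142):
    q=onz(w,pts,z,st); t=((q-st['tcp_pos'])@Rt)[:,:2]; print(z,t.tolist())
    # lug centre by far corners: L
    for a,b in((0,1),(2,3)):
        u=t[b]-t[a]; u/=np.linalg.norm(u); n=np.array([-u[1],u[0]]); n*=-np.sign(n[0]); print("eye",(t[a]+t[b])/2+n*.007, np.degrees(np.arctan2(u[0],u[1])),np.linalg.norm(t[b]-t[a]))
# triangulate bow tip
rays=[(ray(w,pts[4:5],st)),(ray(s,P([(325,418)],232,140,18))),(ray(sc,P([(130,180)],290,190,18)))]
for sel in((0,1,2),(0,1),(0,2),(1,2)):
    A=np.zeros((3,3));b=np.zeros(3)
    for i in sel:
        o,d=rays[i]; d=d[0]/np.linalg.norm(d[0]); M=np.eye(3)-np.outer(d,d); A+=M;b+=M@o
    x=np.linalg.solve(A,b); print(sel,x,(x-st['tcp_pos'])@Rt)
E
```

```text
0.146 [[0.004660581062380181, -0.027308015162091324], [0.006769544710102574, -0.014143260429842007], [0.006793051474097706, 0.012180284608535276], [0.004335960927409861, 0.02499950189104279], [-0.05583692952362196, -0.001883201617124112], [-0.05096065650877445, -0.0060516355131728], [-0.05095203997738321, 0.0029184340505090185]]
eye [-0.0012 -0.0196] 9.101322140441706 0.013332610203095842
eye [-0.0013  0.0173] -10.850423227037181 0.013052571612167546
0.142 [[0.0035704557364630058, -0.027711731983845137], [0.005711703661291429, -0.014345449553255809], [0.005735570269745454, 0.012381059577626363], [0.003240866276202143, 0.025396515028334173], [-0.05785315824543655, -0.0018977122395487716], [-0.052902238638446134, -0.006129957038712573], [-0.052893490204123615, 0.002977427462458435]]
eye [-0.0023 -0.0199] 9.101322140441905 0.013536707453803639
eye [-0.0024  0.0176] -10.850423227037178 0.013252381997390528
(0, 1, 2) [0.5536 0.1851 0.1426] [-0.0571 -0.0011  0.1069]
(0, 1) [0.5539 0.1844 0.1423] [-0.0578 -0.0008  0.1071]
(0, 2) [0.553  0.1855 0.1434] [-0.0566 -0.0017  0.106 ]
(1, 2) [0.5541 0.1855 0.1424] [-0.0567 -0.0006  0.107 ]
```

Call:
step_arm(
  increments=[
    [[0.004, 0.0005, 0], [0, 0, 0], 1],
    [[0.014, 0.0005, 0], [0, 0, 0], 1],
    [[0.028, 0.0005, 0], [0, 0, 0], 1],
    [[0.045, 0.0005, 0], [0, 0, 0], 1],
    [[0.062, 0.0005, 0.003], [0, 0, 0], 1],
    [[0.076, 0.0005, 0.007], [0, 0, 0], 1],
    [[0.086, 0.0005, 0.011], [0, 0, 0], 1],
    [[0.09, 0.0005, 0.014], [0, 0, 0], 1],
    [[0.09, 0.0005, 0.015], [0, 0, 0], 1],
    [[0.09, 0.0005, 0.015], [0, 0, 0], 1],
  ],
)

```text
time_s: 15.15
tcp_pos: [0.5551, 0.3328, 0.2339]
eef_rot: [-180.0, 0.0, 90.0]
contact_force: [0.2, -0.3, -2.6]
gripper_width: 0.0334
```

```bash
python3 - <<'E'
from plant import r
from h import *; import pickle
st=r.get_state(); w=r.capture("wrist"); s=r.capture("side"); sc=r.capture("scene")
pickle.dump((st,w,s,sc),open("c12.pkl","wb"))
print(st['tcp_pos'],st['eef_rot'],st['gripper_width'],st['contact_force'])
for n,c,b,f in(("w",w,(200,140,320,240),6),("s",s,(228,130,272,175),13),("sc",sc,(310,195,360,245),12)):
    x0,y0,x1,y1=b
    im=cv2.resize(c["color"][y0:y1,x0:x1,::-1],None,fx=f,fy=f,interpolation=cv2.INTER_CUBIC)
    cv2.imwrite(f"pics/{n}12.png",cv2.convertScaleAbs(im,alpha=1.5))
E
```

```text
[0.55510766 0.33281022 0.2338571 ] [-1.79974602e+02  3.30274090e-02  8.99964344e+01] 0.03337300662358108 [ 0.18246007 -0.27240333 -2.61794694]
```

View pics/w12.png

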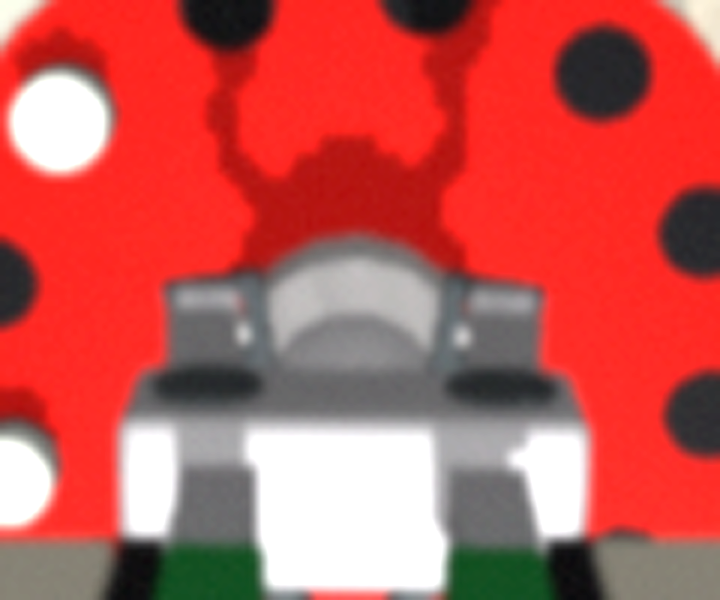

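View pics/s12.png

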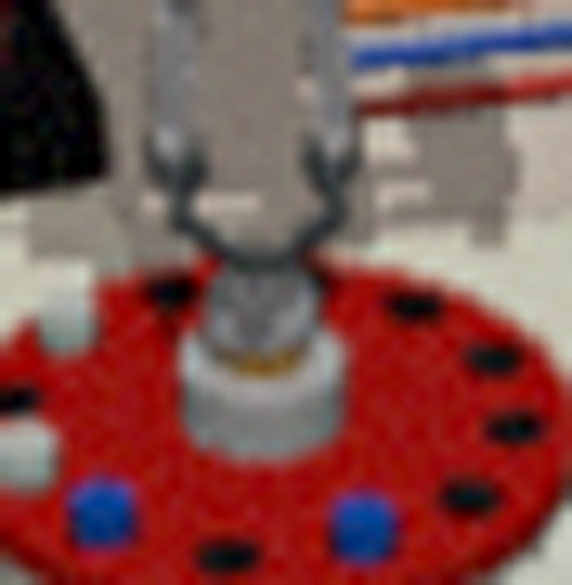

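View pics/sc12.png

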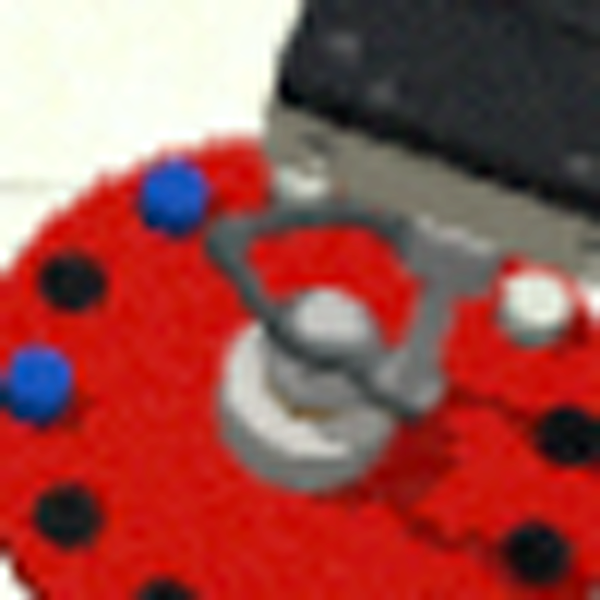

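```bash
cat > ov.py <<'E'
from fit import *
import sys
def go(pk,tag,boxes,G=(.554,.309),C=(-.0238,-.0012),dz=.1085):
    st,w,s,sc=pickle.load(open(pk,"rb"))
    Rt=R.from_euler('xyz',st["eef_rot"],degrees=True).as_matrix()
    th=np.linspace(0,2*np.pi,40)
    def c(r,z): return np.c_[G[0]+r*np.cos(th),G[1]+r*np.sin(th),0*th+z]
    rot=[c(.021,.085),c(.0145,.102),c(.008,.112),c(.08,.067)]
    T=lambda p:st['tcp_pos']+Rt@np.array([C[0]+p[0],C[1]-p[1],p[2]])
    ring=[]
    for z in(dz,dz-.005):
        for sg in(1,-1):
            a=sg*.165; 
            ring.append([T((.022+np.cos(a)*u-np.sin(a)*v,sg*.0195+np.sin(a)*u+np.cos(a)*v,z)) for u,v in((.007,.007),(.007,-.007),(-.007,-.007),(-.007,.007))])
        ring.append([T((-.028+.0045*np.cos(t),.0045*np.sin(t),z)) for t in th])
        ring.append([T((.0007+.0165*np.cos(t),.0165*np.sin(t),z)) for t in th])
    for n,c_,b,f in((k,{"w":w,"s":s,"sc":sc}[k],*v) for k,v in boxes.items()):
        x0,y0,x1,y1=b
        im=cv2.resize(c_["color"][y0:y1,x0:x1,::-1],None,fx=f,fy=f,interpolation=cv2.INTER_CUBIC); im=cv2.convertScaleAbs(im,alpha=1.5)
        for q,col in [(x,(0,255,0)) for x in rot]+[(x,(255,255,0)) for x in ring[:4]]+[(x,(255,0,255)) for x in ring[4:]]:
            u=((proj(c_,np.array(q),st)-[x0,y0]+.5)*f-.5).astype(np.int32); cv2.polylines(im,[u.reshape(-1,1,2)],True,col,1)
        cv2.imwrite(f"pics/{n}{tag}.png",im)
E
python3 - <<'E'
import ov
ov.go("c12.pkl","12o",{"w":((200,140,320,240),6),"s":((228,130,272,175),13),"sc":((310,195,360,245),12)})
E
```

```text
(no output)
```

View pics/w12o.png

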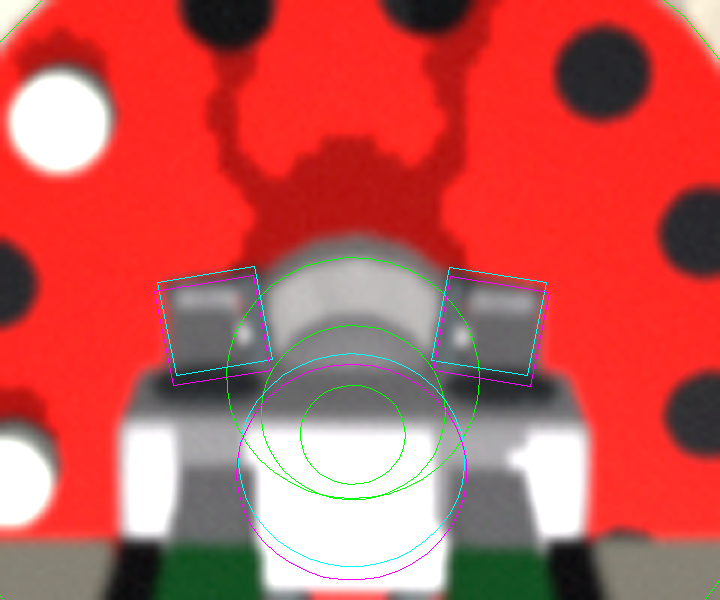

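View pics/s12o.png

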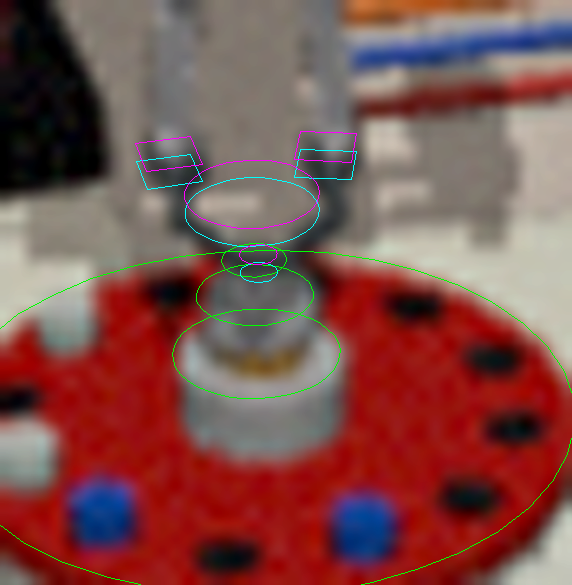

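View pics/sc12o.png

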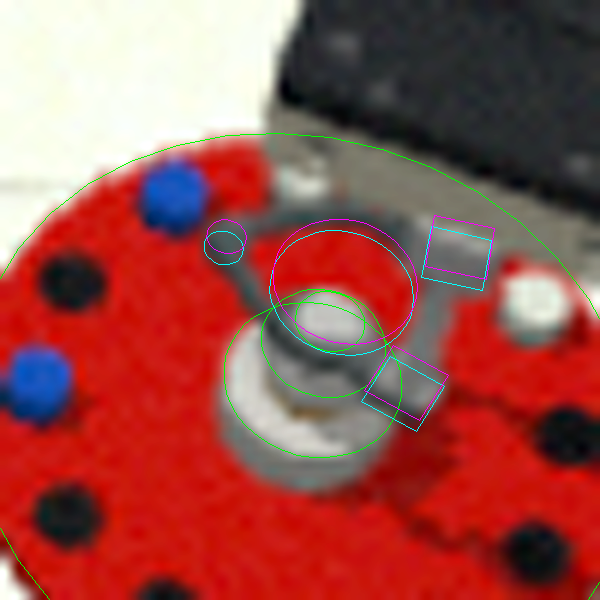

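Call:
step_arm(
  increments=[
    [[0, 0, 0.003], [0, 0, 0], 1],
    [[0, 0, 0.008], [0, 0, 0], 1],
    [[0, 0, 0.013], [0, 0, 0], 1],
    [[0, 0, 0.018], [0, 0, 0], 1],
    [[0, 0, 0.021], [0, 0, 0], 1],
    [[0, 0, 0.021], [0, 0, 0], 1],
    [[0, 0, 0.021], [0, 0, 0], 1],
  ],
)

```text
time_s: 16.0
tcp_pos: [0.5553, 0.3332, 0.2131]
eef_rot: [-180.0, 0.0, 90.0]
contact_force: [-0.1, -0.6, -2.1]
gripper_width: 0.0332
```

```bash
python3 - <<'E'
from plant import r
from h import *; import pickle
st=r.get_state(); w=r.capture("wrist"); s=r.capture("side"); sc=r.capture("scene")
pickle.dump((st,w,s,sc),open("c13.pkl","wb"))
print(st['tcp_pos'],st['eef_rot'],st['gripper_width'],st['contact_force'])
for n,c,b,f in(("w",w,(200,140,320,240),6),("s",s,(228,130,272,175),13),("sc",sc,(310,195,360,245),12)):
    x0,y0,x1,y1=b
    im=cv2.resize(c["color"][y0:y1,x0:x1,::-1],None,fx=f,fy=f,interpolation=cv2.INTER_CUBIC)
    cv2.imwrite(f"pics/{n}13.png",cv2.convertScaleAbs(im,alpha=1.5))
E
```

```text
[0.55527708 0.33320899 0.21312664] [-1.79998427e+02  1.07534338e-02  9.00057222e+01] 0.03318174806118147 [-0.09069309 -0.56131241 -2.05075727]
```

View pics/w13.png

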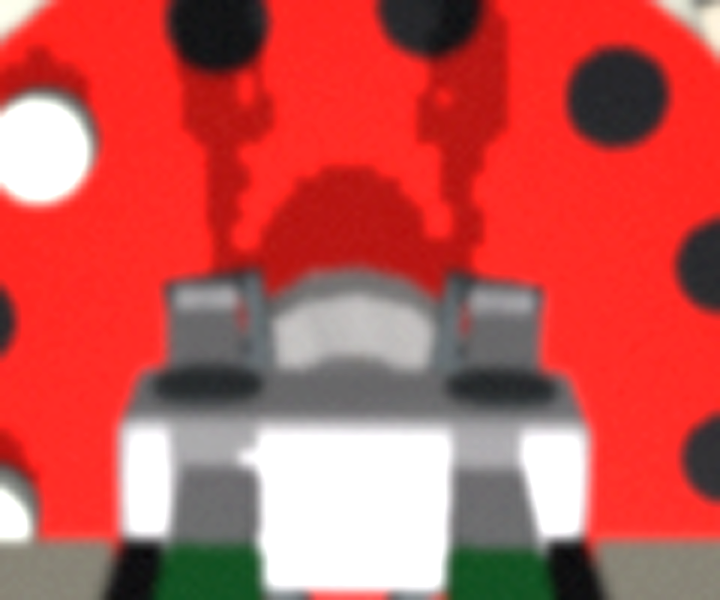

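View pics/s13.png

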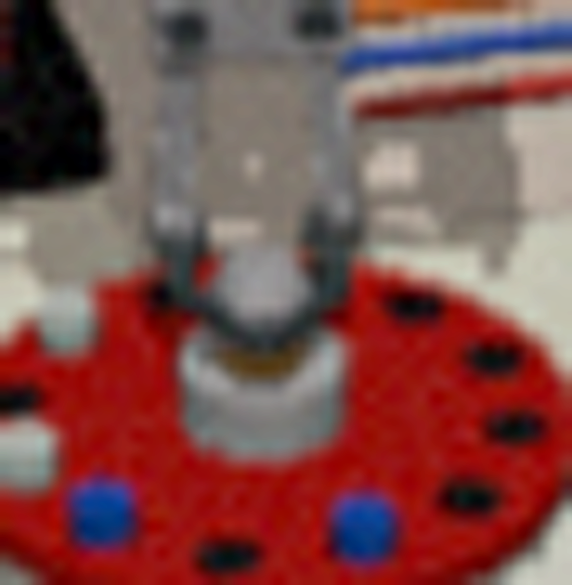

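View pics/sc13.png

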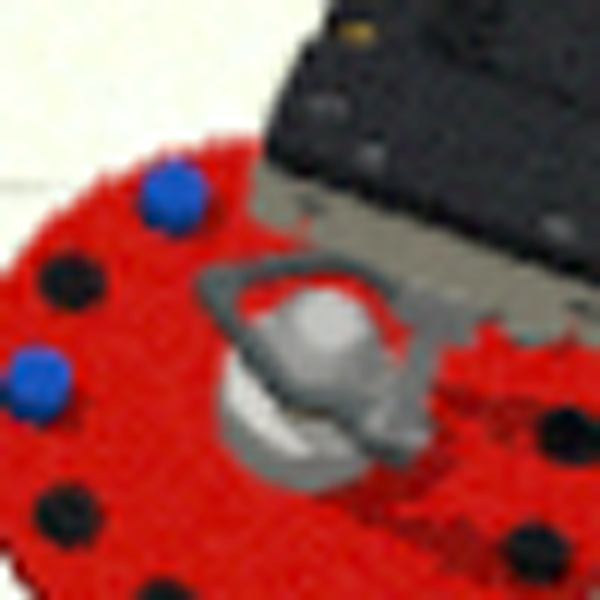

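```bash
python3 - <<'E'
from fit import *
P=lambda l,x0,y0,f:(np.array(l,float)+.5)/f-.5+[x0,y0]
for k,l in (("c12.pkl",[(352,262)]),("c13.pkl",[(352,292)])):
    st,w,s,sc=pickle.load(open(k,"rb")); q=onz(w,P(l,200,140,6),.085,st); print(q, q[0,1]-.021)
for k in("c12.pkl","c13.pkl"):
    st,w,s,sc=pickle.load(open(k,"rb"))
    hsv=cv2.cvtColor(w["color"],cv2.COLOR_RGB2HSV)
    m=(((hsv[...,0]<8)|(hsv[...,0]>172))&(hsv[...,1]>150)).astype(np.uint8)
    n,l,a,_=cv2.connectedComponentsWithStats(m); kk=1+np.argmax(a[1:,4]); m=(l==kk).astype(np.uint8)
    c=max(cv2.findContours(m,cv2.RETR_EXTERNAL,cv2.CHAIN_APPROX_NONE)[0],key=len)[:,0].astype(float)
    q=onz(w,c,.067,st)[:,:2]; q=q[np.abs(np.hypot(*(q-[.554,.309]).T)-.079)<.003]
    print(circ(q),circ(q,.0785),len(q))
E
python3 - <<'E'
import sys; sys.path.insert(0,'.'); import os; os.chdir('.')
import ov
ov.go("c13.pkl","13o",{"s":((228,130,272,175),13),"sc":((310,195,360,245),12)})
E
```

```text
[[0.5538073  0.32925858 0.085     ]] 0.3082585847478887
[[0.55406266 0.33035692 0.085     ]] 0.30935691881424354
(array([0.55412437, 0.31004454, 0.07764809]), np.float64(0.00034464960713573913)) (array([0.55411558, 0.30908382, 0.05      ]), np.float64(0.0005673525623433246)) 283
(array([0.55412894, 0.30998368, 0.07774207]), np.float64(0.0004031397800505827)) (array([0.55411261, 0.30912313, 0.05      ]), np.float64(0.0005370019972341202)) 298
```

View pics/sc13o.png

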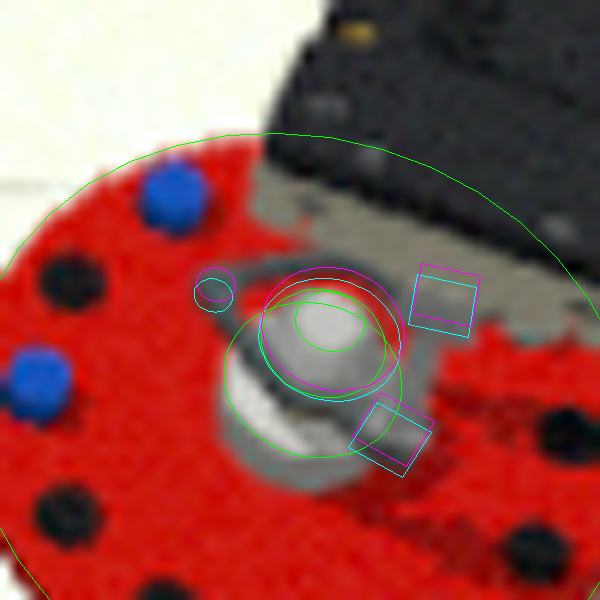

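View pics/s13o.png

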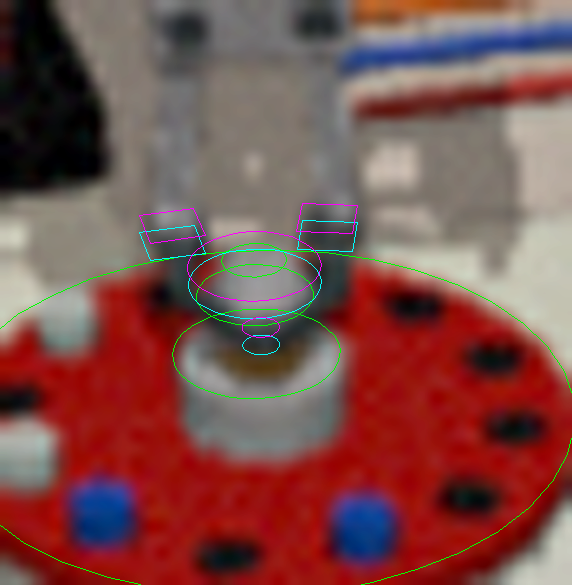

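Call:
step_arm(
  increments=[
    [[-0.001, 0, 0], [0, 0, 0], 1],
    [[-0.0013, 0, 0.001], [0, 0, 0], 1],
    [[-0.0013, 0, 0.002], [0, 0, 0], 1],
    [[-0.0013, 0, 0.003], [0, 0, 0], 1],
    [[-0.0013, 0, 0.004], [0, 0, 0], 1],
    [[-0.0013, 0, 0.004], [0, 0, 0], 1],
  ],
)

```text
time_s: 16.75
tcp_pos: [0.5552, 0.3318, 0.2089]
eef_rot: [-180.0, 0.0, 90.0]
contact_force: [-1.2, -0.4, -2.1]
gripper_width: 0.0335
```

Call:
step_arm(
  increments=[
    [[0, 0, 0.001], [0, 0, 0], 1],
    [[0, 0, 0.002], [0, 0, 0], 1],
    [[0, 0, 0.003], [0, 0, 0], 1],
    [[0, 0, 0.004], [0, 0, 0], 1],
    [[0, 0, 0.004], [0, 0, 0], 1],
  ],
)

```text
time_s: 17.25
tcp_pos: [0.5552, 0.3318, 0.2049]
eef_rot: [-180.0, 0.0, 90.0]
contact_force: [0.8, -0.5, -2.3]
gripper_width: 0.0336
```

```bash
python3 - <<'E'
from plant import r
from h import *; import pickle
st=r.get_state(); w=r.capture("wrist"); s=r.capture("side"); sc=r.capture("scene")
pickle.dump((st,w,s,sc),open("c14.pkl","wb"))
print(st['tcp_pos'],st['eef_rot'],st['gripper_width'],st['contact_force'],st['moment'])
for n,c,b,f in(("w",w,(200,140,320,240),6),("s",s,(228,130,272,175),13),("sc",sc,(310,195,360,245),12)):
    x0,y0,x1,y1=b
    im=cv2.resize(c["color"][y0:y1,x0:x1,::-1],None,fx=f,fy=f,interpolation=cv2.INTER_CUBIC)
    cv2.imwrite(f"pics/{n}14.png",cv2.convertScaleAbs(im,alpha=1.5))
E
```

```text
[0.55516791 0.3318152  0.20493121] [-1.79985984e+02  9.88533668e-03  8.99969052e+01] 0.03355791009352801 [ 0.76018316 -0.54101582 -2.33763042] [-0.14598502 -0.02977401  0.01232487]
```

View pics/s14.png

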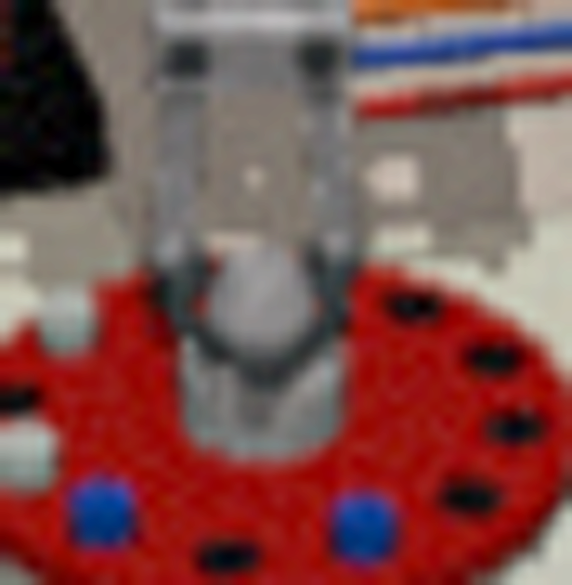

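View pics/sc14.png

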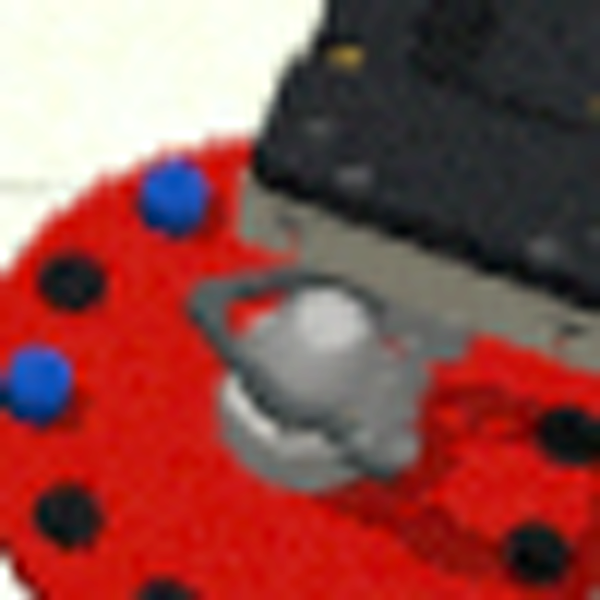

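Call:
step_arm(
  increments=[
    [[0, 0, 0.001], [0, 0, 0], 1],
    [[0, 0, 0.002], [0, 0, 0], 1],
    [[0, 0, 0.003], [0, 0, 0], 1],
    [[0, 0, 0.004], [0, 0, 0], 1],
    [[0, 0, 0.004], [0, 0, 0], 1],
  ],
)

```text
time_s: 17.9
tcp_pos: [0.5551, 0.3318, 0.2009]
eef_rot: [-180.0, 0.0, 90.0]
contact_force: [-0.6, -0.0, -1.7]
gripper_width: 0.0331
```

Call:
step_arm(
  increments=[
    [[0, 0, 0.001], [0, 0, 0], 1],
    [[0, 0, 0.002], [0, 0, 0], 1],
    [[0, 0, 0.003], [0, 0, 0], 1],
    [[0, 0, 0.003], [0, 0, 0], 1],
  ],
)

```text
time_s: 18.3
tcp_pos: [0.5552, 0.3318, 0.198]
eef_rot: [-180.0, 0.0, 90.0]
contact_force: [0.5, -0.4, -2.0]
gripper_width: 0.0335
```

```bash
python3 - <<'E'
from plant import r
from h import *; import pickle
st=r.get_state(); w=r.capture("wrist"); s=r.capture("side"); sc=r.capture("scene")
pickle.dump((st,w,s,sc),open("c15.pkl","wb"))
print(st['tcp_pos'],st['eef_rot'],st['gripper_width'],st['contact_force'],st['moment'])
for n,c,b,f in(("w",w,(200,140,320,240),6),("s",s,(228,130,272,175),13),("sc",sc,(310,195,360,245),12)):
    x0,y0,x1,y1=b
    im=cv2.resize(c["color"][y0:y1,x0:x1,::-1],None,fx=f,fy=f,interpolation=cv2.INTER_CUBIC)
    cv2.imwrite(f"pics/{n}15.png",cv2.convertScaleAbs(im,alpha=1.5))
E
```

```text
[0.55515276 0.33182122 0.19796253] [-1.79987437e+02  1.05934092e-02  9.00004833e+01] 0.0335004584395588 [ 0.50750042 -0.39718499 -1.99097368] [-0.20179087 -0.10698114 -0.01142523]
```

View pics/s15.png

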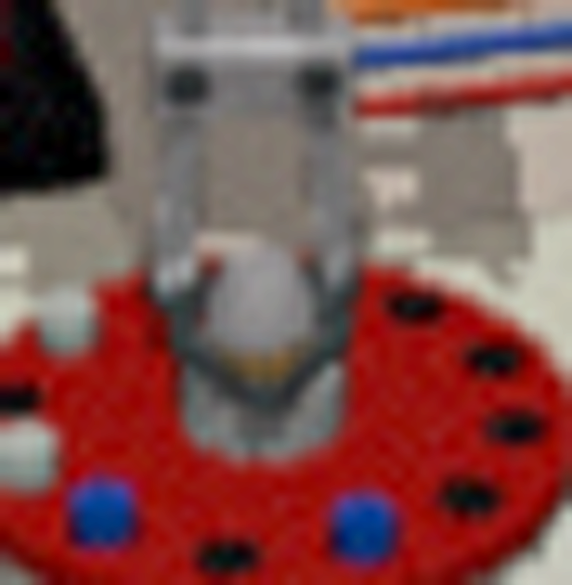

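View pics/sc15.png

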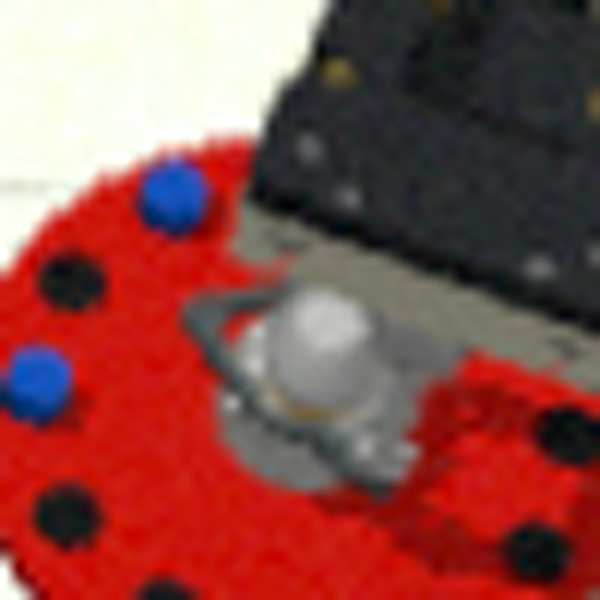

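View pics/w15.png

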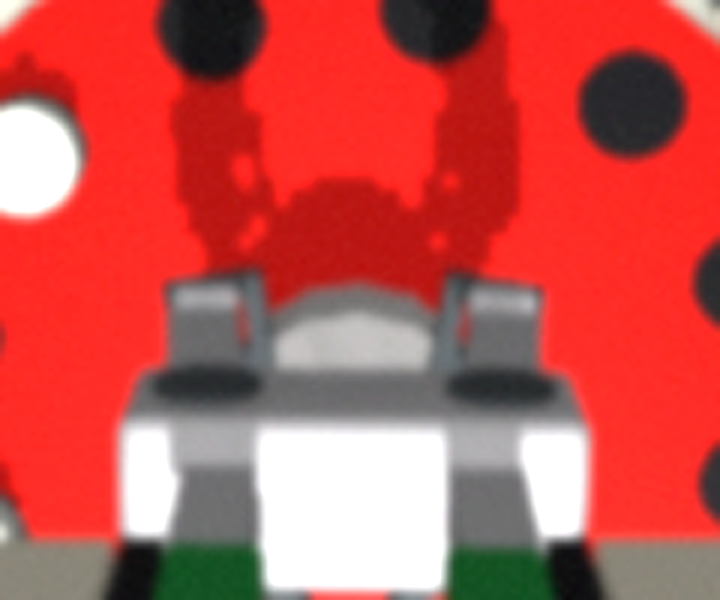

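Call:
step_arm(
  increments=[
    [[0, 0, 0.0005], [0, 0, 0], 1],
    [[0, 0, 0.001], [0, 0, 0], 1],
    [[0, 0, 0.0015], [0, 0, 0], 1],
    [[0, 0, 0.002], [0, 0, 0], 1],
    [[0, 0, 0.002], [0, 0, 0], 1],
  ],
)

```text
time_s: 18.95
tcp_pos: [0.5552, 0.3319, 0.1961]
eef_rot: [-180.0, 0.0, 90.0]
contact_force: [-0.5, -0.2, -1.1]
gripper_width: 0.0336
```

Call:
step_arm(
  increments=[
    [[0, 0, 0], [0, 0, 0], 1],
    [[0, 0, 0], [0, 0, 0], 1],
  ],
)

```text
time_s: 19.15
tcp_pos: [0.5553, 0.3319, 0.1962]
eef_rot: [180.0, -0.0, 90.0]
contact_force: [0.2, -0.7, -2.3]
gripper_width: 0.0336
```

Call:
step_arm(
  increments=[
    [[0, 0, 0.0004], [0, 0, 0], 1],
    [[0, 0, 0.0008], [0, 0, 0], 1],
    [[0, 0, 0.0008], [0, 0, 0], 1],
    [[0, 0, 0.0008], [0, 0, 0], 1],
  ],
)

```text
time_s: 19.55
tcp_pos: [0.5552, 0.3319, 0.1953]
eef_rot: [-180.0, 0.0, 90.0]
contact_force: [-0.7, -0.4, -1.6]
gripper_width: 0.0334
```

```bash
python3 - <<'E'
from plant import r
from h import *; import pickle
F=[]
st=r.get_state(); w=r.capture("wrist"); F.append(r.get_state()['contact_force']); s=r.capture("side");F.append(r.get_state()['contact_force']); sc=r.capture("scene");F.append(r.get_state()['contact_force'])
pickle.dump((st,w,s,sc),open("c16.pkl","wb"))
print(st['tcp_pos'],st['eef_rot'],st['gripper_width'],F,st['time_s'])
for n,c,b,f in(("s",s,(228,130,272,175),13),("sc",sc,(310,195,360,245),12)):
    x0,y0,x1,y1=b
    im=cv2.resize(c["color"][y0:y1,x0:x1,::-1],None,fx=f,fy=f,interpolation=cv2.INTER_CUBIC)
    cv2.imwrite(f"pics/{n}16.png",cv2.convertScaleAbs(im,alpha=1.5))
E
```

```text
[0.55520504 0.33188346 0.19533382] [-1.79998082e+02  1.15394853e-03  8.99993255e+01] 0.033402902248495736 [array([-1.10495121,  0.69256043, -2.1216667 ]), array([ 0.23896383,  0.11542827, -2.22082941]), array([-0.41665469,  1.18434459, -1.35599889])] 19.55
```

View pics/s16.png

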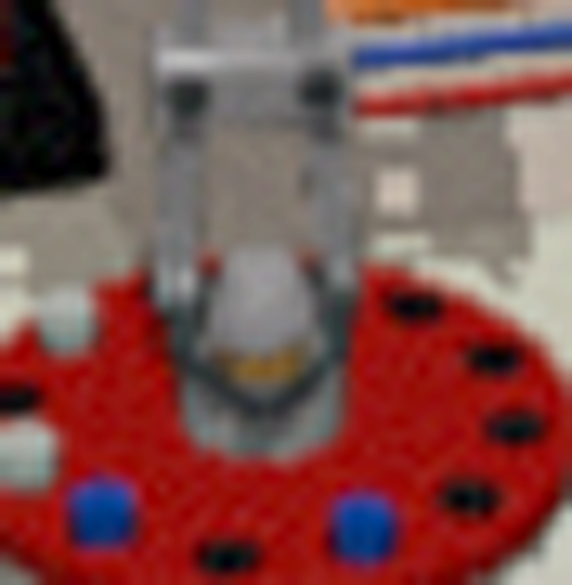

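View pics/sc16.png

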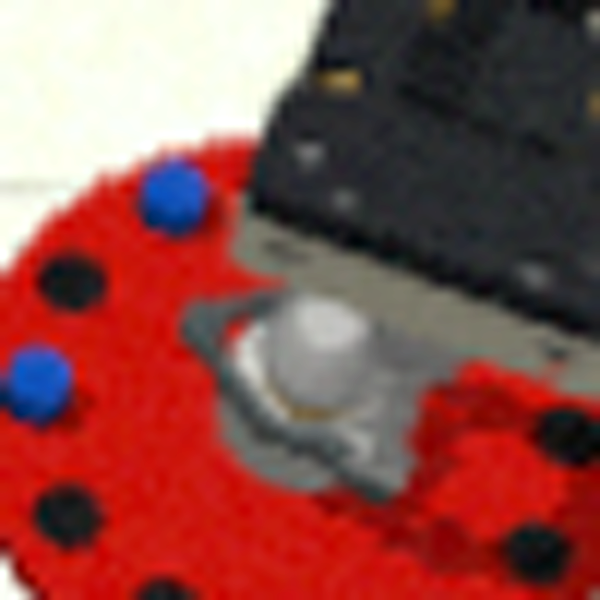

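Call:
step_arm(
  increments=[
    [[0, 0, 0], [0, 0, 0], 1],
    [[0, 0, 0], [0, 0, 0], 1],
    [[0, 0, 0], [0, 0, 0], 1],
    [[0, 0, 0], [0, 0, 0], 1],
    [[0, 0, 0], [0, 0, 0], 1],
  ],
)

```text
time_s: 20.2
tcp_pos: [0.5552, 0.3319, 0.1953]
eef_rot: [-180.0, 0.0, 90.0]
contact_force: [0.5, -1.2, -2.2]
gripper_width: 0.0332
```

```bash
python3 - <<'E'
from plant import r
st=r.get_state(); print(st['tcp_pos'],st['gripper_width'],st['contact_force'],abs(st['qd']).max())
print(r.close_job())
E
```

```text
[0.55523103 0.3318647  0.19534021] 0.033174380088446566 [ 0.47656941 -1.16941794 -2.18336914] 0.09650583021182747
the job is handed in; nothing more can be done
None
```

I handed the job in at about 20 s with the spread ring held around the spindle groove. No verdict came back. I lifted the pliers from the stand at 5 N, put both pins through the ring's eyes on the nest, squeezed at 26 N and lifted the spread ring off. I then lowered it over the stub.

**Last checks before handing in:**
- **Grip:** the finger opening was 33.2 mm, against 34 mm given for the handles at the stop.
- **Contact:** the wrist read only the load it carries, about 2 N downward, so I saw no sign of the ring pressing on the rotator. The joints were still.
- **Position:** side and scene pictures showed the ring around the groove, with the stub inside it and centred to within about 1–2 mm.
- **Height:** I put the underside about 2 mm above the hub. That comes from where the ring sat on the nest, not from a direct measurement, so it could be 1–2 mm off.

**Small disagreements:**
- The scene overlay put the ring 1–2 mm away from the wrist-camera estimate.
- The side view hinted at a tilt of up to about 0.06 rad, well under the 0.2 rad limit.

I did not approach the bottle, jar or tip box, but I did not check them in a final picture.

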